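Refit the relays of the gasket tester's control box and prove the pan switch

ROBOT

A 6-joint arm with a two-finger parallel gripper is mounted at the origin on the work surface. World frame = base frame: x ahead of the robot, y to its left, z up, the work surface at z = 0. Lengths are in m, angles in rad, forces in N, time in s.
With the tool pointing down it reaches from about 0.35 to 0.775 m from the base axis. Payload 5.5 kg.
Tool frame: the origin (TCP) lies at the very end of the fingers, on their centre line; the grasp point (between the pads) lies 19 mm behind it; y points along the fingers, z is the direction in which the jaws open and shut, and the axes are right-handed (so a half turn about y gives the same grasp; the last joint's range is limited). The gripper opens to 85 mm and grips with 20 to 120 N. Pads are 22 mm wide; open, the fingers measure 114 mm over their backs; the gripper's body (76 mm by 85 mm) begins 54 mm behind the grasp point. The pads swing forward as they close: fully open they stand 13 mm farther back than shut.
Start: joints at [-1.436, 0.313, 0.046, 1.304, 0, 1.431], TCP at [0.156, -0.553, 0.231] pointing down, gripper open.
Joint ranges: [-2.76, 2.76], [-0.86, 1.69], [-1.03, 1.26], [-2.2, 2.34], [-1.47, 1.5], [-3.14, 3.14]. Speed limits (rad/s): [2.57, 2.57, 3.14, 3.14, 3.14, 3.14].

INTERFACE

Orientations are given as a unit quaternion [w, x, y, z].
In Python, from workcell import env gives the robot as it stands.
- The arm moves only by the shell command python3 -m inch 'ROWS' [OPENING] [FORCE]. ROWS is JSON, a list that holds one entry, the list of rows, each a list of 4 numbers: the shift along the tool's x, y, z in mm, then the turn about the tool's y in degrees. In form: [[[tx, ty, tz, spin], ...]]. A call has 1 to 10 rows; each row is the pose to reach, as a shift and turn from the pose commanded when the call began, along the tool's axes at that moment; what a row does not reach only later rows make up. A row lasts 1/10 s, in which the tool goes at most 50 mm and 8.59 degrees, less where a joint would pass 70% of its speed; a pose out of reach is approached as far as the arm can. A call with a gripper value outside its range is refused whole. OPENING is the finger opening in mm, from 0 to 85.4, set as the call begins (- or left out, the last holds). The fingers move at their own pace and stop on an object; FORCE is the grip in N (left out, the last holds). Time passes only in rows, so rows that repeat a pose let the fingers close. It gives the time, the measured TCP pose, the force and the opening at its end, in the units of the state.
- env.get_state(): the state, without advancing time (a new reading comes with each control period).
- env.read_camera(name): name is "scene" or "top"; returns the picture (400x640x3 uint8, blue, green, red); there is no depth.
- env.camera_model(name): a dict with "fx", "fy", "cx", "cy" (pixels), "R" (3x3) and "t" (3): a world point X has camera coordinates R X + t. Camera axes: x right, y down, z forward; pixel columns grow to the right and rows downward; lengths in m; the calibration is good to about 2 mm. A picture is of the moment at which its call begins. camera_model takes no time and is no camera call.
- env.hand_in(): hands the job in, once; it reports no verdict.
The state is a dict: "clock": time; "joint_pos": joint angles; "qvel": joint speeds; "tau": joint torques, N m; "tcp_pos": TCP position; "orientation": TCP orientation; "wrist_force": force on the tool from outside, world axes, zero at the start; "ft_torque": the same for the moment, N m; "finger_gap": finger opening in m.
Only numpy, scipy, OpenCV 4.12 (cv2) and the standard library are available. Lean on these libraries where they do the work, as an engineer would, in place of code of your own. Each camera call takes 0.05 s, during which the arm holds its last target.

TASK

Use the pry blade to lever up the grey hood of the control box and swing it wide open, push every loose relay plug fully home into a socket of its own, shut the hood, and lay the blade back on the cork mat. Then, with the hood shut, put the moka base upright in the middle of the hotplate's round pad, press it down until the sprung pad is right down, and let go, leaving it standing there. Keep the moka base from tipping over, and leave the funnel and the tin dish with its gasket where they are.

Things in the scene. Friction and masses are not known exactly. Their poses are not given: they have to be found in the camera images.
- ctrlbox: Fixed dark steel control box, 130 mm (its x) x 140 mm (its y) x 45 mm high; origin at the centre of its underside. Three sockets in a row along y in its top face, at x = -5 mm, y = -40, 0, +40 mm. The grey hood covers them; it is hinged at x = +50 mm and opens from the -x side, where a 15 mm wide ledge of the box top (height 45 mm) is left bare in front of the hood.
- hood (a joint): Angle of the grey hood: 0 shut, 1.9 rad fully open (stop). The hinge is stiff: the hood stays where it is left; it takes about 2 N at the free edge to lift.
- hood_hinge (a point): Middle of the hood's hinge line: fixed to the box at x = +50 mm, y = 0, z = 45 mm in the box's frame; axes parallel to the box's. The hinge runs along y; opening lifts the -x edge up and over towards +x. The hood, shut, is a hollow open-bottomed cover reaching from the hinge 100 mm towards -x, 130 mm wide along y, outside height 34 mm above the box top, walls and top 4 mm.
- hood_edge (a point): Point on the hood: middle of the lower edge of its front (-x) wall, at the top of the pry slot, 98 mm from the hinge (towards -x) and 7 mm above the box top when shut. The slot is 50 mm wide along y and 7 mm high, between the box top and this edge, under a wall 4 mm thick with hollow space behind; too low for fingers, made for the blade.
- blade: Pry blade: wooden handle 90 mm long, 20 mm wide, 14 mm high, lying flat, with a thin steel blade 70 mm long, 18 mm wide, 2.5 mm thick sticking out at mid-height (7 mm above the underside). Origin: under the joint of handle and blade; x points to the blade's tip (tip at x = +70 mm), handle from x = 0 to -90 mm; y across, z up. Mass 70 g, centre of mass about x = -26 mm.
- mat: Fixed cork mat, 130 mm (x) x 170 mm (y) x 3 mm; origin at the centre of its underside. The blade lies on it at the start and belongs there at the end.
- plug1: A black plug-in relay block with a white grip rib, standing upright. Origin: centre of its underside. Bottom block (the part that goes into a socket) 28 mm along its x, 24 mm along its y, 12 mm high; above it a flange 34 (x) x 30 (y) mm, 4 mm thick; on top a grip rib 12 mm along x, 24 mm along y, 16 mm high (total 32 mm). Half-turn symmetric. Mass about 60 g. May be absent.
- plug2: A black plug-in relay block with a white grip rib, standing upright. Origin: centre of its underside. Bottom block (the part that goes into a socket) 28 mm along its x, 24 mm along its y, 12 mm high; above it a flange 34 (x) x 30 (y) mm, 4 mm thick; on top a grip rib 12 mm along x, 24 mm along y, 16 mm high (total 32 mm). Half-turn symmetric. Mass about 60 g. May be absent.
- plug3: A black plug-in relay block with a white grip rib, standing upright. Origin: centre of its underside. Bottom block (the part that goes into a socket) 28 mm along its x, 24 mm along its y, 12 mm high; above it a flange 34 (x) x 30 (y) mm, 4 mm thick; on top a grip rib 12 mm along x, 24 mm along y, 16 mm high (total 32 mm). Half-turn symmetric. Mass about 60 g. May be absent.
- ctrlbox_hole0 (a point): Centre of the mouth of a socket, level with the top of the control box. Hole 32 mm along its x by 28 mm along its y, 14 mm deep, edges chamfered 2 mm; axes parallel to the box's. Any plug fits any socket, either way round; fully home, its flange rests on the box top (plug origin 12 mm below this point).
- ctrlbox_hole1 (a point): Centre of the mouth of a socket, level with the top of the control box. Hole 32 mm along its x by 28 mm along its y, 14 mm deep, edges chamfered 2 mm; axes parallel to the box's. Any plug fits any socket, either way round; fully home, its flange rests on the box top (plug origin 12 mm below this point).
- ctrlbox_hole2 (a point): Centre of the mouth of a socket, level with the top of the control box. Hole 32 mm along its x by 28 mm along its y, 14 mm deep, edges chamfered 2 mm; axes parallel to the box's. Any plug fits any socket, either way round; fully home, its flange rests on the box top (plug origin 12 mm below this point).
- moka_base: Aluminium moka-pot base, open at the top; origin at the centre of its underside. Body 76 mm in diameter at the foot, 70 mm at 36 mm height, drawn in to a straight round neck 54 mm in diameter from 41 to 64 mm (the top; wall 3 mm). Can be gripped round the neck. Mass about 200 g.
- hotplate: Fixed white hotplate housing 150 mm (x) x 120 mm (y) x 30 mm high, red rocker switch on top near its -x edge (not moving, not needed); origin at the centre of its underside. The sprung pad sits at x = +12 mm, y = 0.
- pad_top (a point): Centre of the top face of the round dark pad (92 mm in diameter), 42 mm above the table when up.
- pan_pad (a joint): How far the pad is pressed down: 0 up, 0.008 m fully down (stop). Spring: about 4.5 N to start (plus the pad's own 1.5 N weight helping), about 12.5 N fully down; the moka base's own weight does not press it down.
- funnel: Bystander: pewter-coloured filter funnel standing mouth down, 54 mm in diameter, 75 mm high; origin at the centre of its underside.
- dish: Bystander: round tin dish 90 mm across, 18 mm high; origin at the centre of its underside.
- gasket: Bystander: black rubber gasket ring, 54 mm across, 5 mm thick, lying in the dish; origin at the centre of its underside.
Things that resemble listed ones, but are neither listed nor needed, are in the scene too. Leave any yellow look-alike of the moka_base alone. Several things have the shape of the ctrlbox; the one meant has the colours described above.

How it is judged:
On the way, in this order (a step that is already met when the one before it is completed fails the run):
1. the hood is levered up from shut by the blade, without the fingers on it (value of joint hood between 0.3 and 1 rad and contact force between blade and hood above 0.2 N and contact force between the fingers and hood below 0.3 N), for 0.05 s.
2. the hood stands wide open (beyond 1.4 rad) (value of joint hood above 1.4 rad), for 0.2 s.
3. every plug is fully home in a socket (((horizontal distance between plug1 and ctrlbox_hole0 below 0.005 m and z of plug1 in the frame of ctrlbox_hole0 below -0.0095 m and angle between plug1's own z axis and vertical below 0.12 rad) or (horizontal distance between plug1 and ctrlbox_hole1 below 0.005 m and z of plug1 in the frame of ctrlbox_hole1 below -0.0095 m and angle between plug1's own z axis and vertical below 0.12 rad) or (horizontal distance between plug1 and ctrlbox_hole2 below 0.005 m and z of plug1 in the frame of ctrlbox_hole2 below -0.0095 m and angle between plug1's own z axis and vertical below 0.12 rad)) and ((horizontal distance between plug2 and ctrlbox_hole0 below 0.005 m and z of plug2 in the frame of ctrlbox_hole0 below -0.0095 m and angle between plug2's own z axis and vertical below 0.12 rad) or (horizontal distance between plug2 and ctrlbox_hole1 below 0.005 m and z of plug2 in the frame of ctrlbox_hole1 below -0.0095 m and angle between plug2's own z axis and vertical below 0.12 rad) or (horizontal distance between plug2 and ctrlbox_hole2 below 0.005 m and z of plug2 in the frame of ctrlbox_hole2 below -0.0095 m and angle between plug2's own z axis and vertical below 0.12 rad)) and ((horizontal distance between plug3 and ctrlbox_hole0 below 0.005 m and z of plug3 in the frame of ctrlbox_hole0 below -0.0095 m and angle between plug3's own z axis and vertical below 0.12 rad) or (horizontal distance between plug3 and ctrlbox_hole1 below 0.005 m and z of plug3 in the frame of ctrlbox_hole1 below -0.0095 m and angle between plug3's own z axis and vertical below 0.12 rad) or (horizontal distance between plug3 and ctrlbox_hole2 below 0.005 m and z of plug3 in the frame of ctrlbox_hole2 below -0.0095 m and angle between plug3's own z axis and vertical below 0.12 rad))), for 0.2 s.
4. the hood is shut (value of joint hood below 0.04 rad), for 0.2 s.
5. with the hood shut, the pad is pressed right down under the moka base (value of joint pan_pad above 0.0068 m and contact force between moka_base and pan_pad above 3 N and value of joint hood below 0.04 rad and horizontal distance between moka_base and pad_top below 0.018 m and angle between moka_base's own z axis and vertical below 0.1 rad), for 0.2 s.
At the end, for the whole second after the job is handed in: Every plug home in a socket (5 mm sideways, 9.5 of 12 mm deep, within 0.12 rad), hood below 0.04 rad, blade flat with its origin within 85 mm of the mat's centre, moka base released and upright (0.1 rad) within 18 mm of the pad's centre, the pad back up (under 3 mm) (all of step 3 and value of joint hood below 0.04 rad and horizontal distance between blade and mat below 0.085 m and height (world z) of blade below 0.012 m and angle between blade's own z axis and vertical below 0.15 rad and z of moka_base in the frame of pad_top below 0.004 m and linear speed of moka_base below 0.02 m/s and value of joint pan_pad below 0.003 m and horizontal distance between moka_base and pad_top below 0.018 m and angle between moka_base's own z axis and vertical below 0.1 rad); the robot touches nothing.
It fails at once if the funnel is moved by more than 3 cm (distance of funnel from where it was at the start of the episode above 0.03 m).
It fails at once if the tin dish or its gasket is moved by more than 3 cm (distance of any of dish, gasket from where it was at the start of the episode above 0.03 m).
It fails at once if the moka base is tipped by more than 0.6 rad (angle between moka_base's own z axis and vertical above 0.6 rad).
Of plug1, plug2, plug3 only 1 to 3 are there at a start; the rules pass over those that are not, and their reading is None.
At some moment in a run one of plug1, plug2, plug3, blade may be knocked a few centimetres aside while the robot is not near it.
It also fails if it takes over 210 s, if anything falls off the work surface, if the arm or the gripper's body presses on something with over 40 N, if the wrist force passes 120 N, or if a joint passes its speed limit or range.

## Working session

There is one attempt and no reset: what is moved stays moved. The work goes in short steps, Python scripts to look and compute and a shell command to move; the robot and the scene stay as the last step left them, time stands still between calls to the robot, and variables do not carry over. Pictures are saved under pics/ and viewed, and the job is handed in when it is done.

```bash
ls -la; mkdir -p pics; python3 - <<'E'
from workcell import env
import cv2
print(env.get_state())
for n in("scene","top"):
    im=env.read_camera(n); cv2.imwrite(f"pics/{n}0.png",im)
    print(n,env.camera_model(n))
E
```

```text
total 12
drwxr-xr-x  3 agent agent 4096 Dec  6 19:44 .
drwxr-xr-x 23 root  root  4096 Dec  6 19:44 ..
drwxr-xr-x  2 agent agent 4096 Dec  6 19:44 pics
{'clock': 0.0, 'joint_pos': array([-1.43562949e+00,  3.14034539e-01,  4.50265400e-02,  1.30360687e+00,
        1.61852898e-05,  1.43121122e+00]), 'qvel': array([ 0.00019728,  0.0014041 , -0.00057129, -0.00036514,  0.00061989,
        0.00032982]), 'tau': array([-1.17494288e-03, -4.80626822e+01,  2.98532903e+01,  1.93363521e-02,
       -4.68939311e-05,  9.84918728e-06]), 'tcp_pos': array([ 0.15593921, -0.55294177,  0.2304089 ]), 'orientation': array([ 0.09684133, -0.09682704,  0.7010876 , -0.69980173]), 'wrist_force': array([0.82294592, 0.61470275, 0.4224522 ]), 'ft_torque': array([0.01704137, 0.02000559, 0.04378394]), 'finger_gap': 0.08579225783709507}
scene {'fx': 394.0909797017279, 'fy': 394.0909797017279, 'cx': 319.21507319965957, 'cy': 198.9858618951536, 'R': array([[ 0.29116192,  0.95665623,  0.00579687],
       [ 0.64522048, -0.19189424, -0.73950466],
       [-0.70633935,  0.21905585, -0.67312648]]), 't': array([-0.19224737, -0.28410701,  1.41653962])}
top {'fx': 387.8207956830721, 'fy': 387.8207956830721, 'cx': 318.18420130772364, 'cy': 199.9359402391784, 'R': array([[-0.02249832, -0.99973712,  0.0044172 ],
       [-0.99833197,  0.02223128, -0.05328263],
       [ 0.05317042, -0.00560861, -0.9985697 ]]), 't': array([0.03783998, 0.51450884, 0.88062076])}
```

View pics/scene0.png

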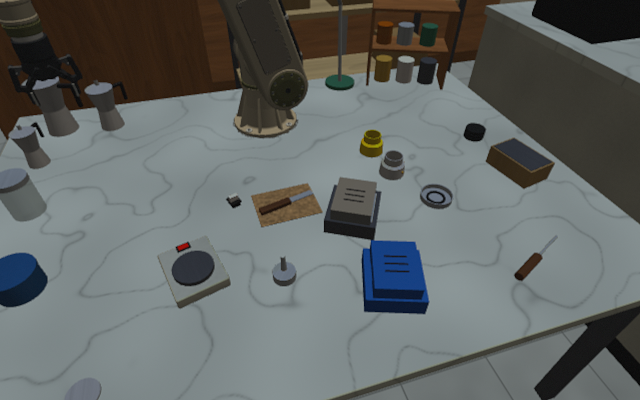

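View pics/top0.png

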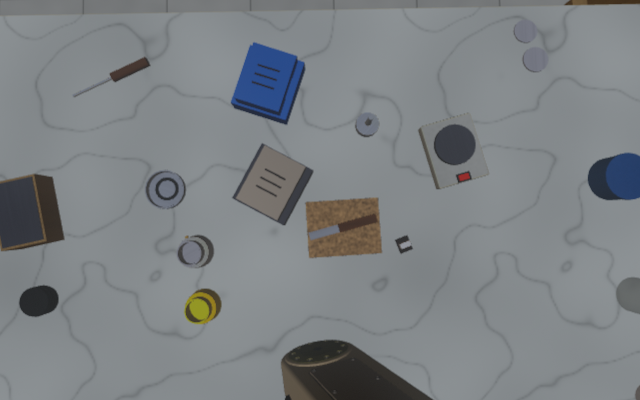

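```bash
cat > h.py <<'E'
import numpy as np, cv2
from workcell import env
def cam(n):
    c=env.camera_model(n); return c,np.array(c["R"]),np.array(c["t"])
def w(n,u,v,z):
    c,R,t=cam(n); d=R.T@np.array([(u-c["cx"])/c["fx"],(v-c["cy"])/c["fy"],1]); o=-R.T@t
    return o+d*(z-o[2])/d[2]
def px(n,X):
    c,R,t=cam(n); p=R@np.asarray(X,float)+t
    return c["cx"]+c["fx"]*p[0]/p[2], c["cy"]+c["fy"]*p[1]/p[2]
def crop(im,x0,y0,x1,y1,s,fn):
    cv2.imwrite(fn,cv2.resize(im[y0:y1,x0:x1],None,fx=s,fy=s,interpolation=cv2.INTER_CUBIC))
E
python3 - <<'E'
from h import *
t=cv2.imread("pics/top0.png"); s=cv2.imread("pics/scene0.png")
crop(t,220,130,420,265,4,"pics/c1.png")
crop(s,220,160,400,250,4,"pics/c2.png")
crop(t,140,160,260,330,3.5,"pics/c3.png")
crop(t,340,100,500,200,5,"pics/c4.png")
E
```

```text
(no output)
```

View pics/c1.png

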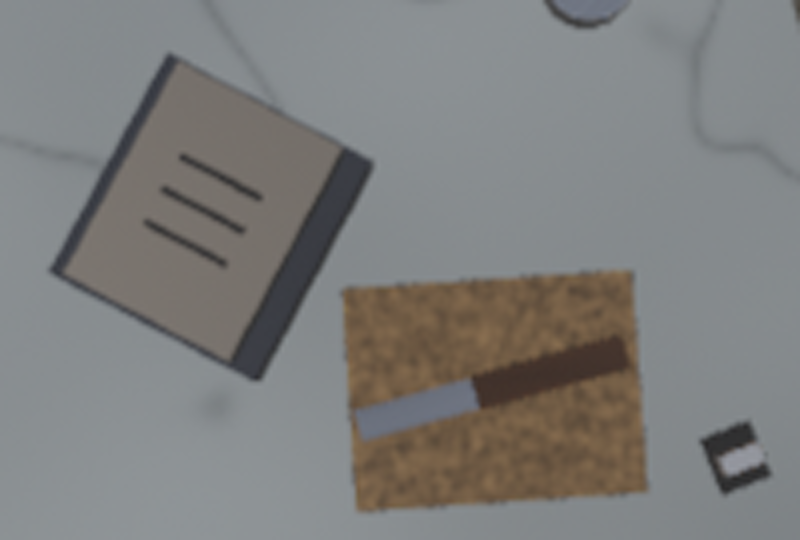

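View pics/c2.png

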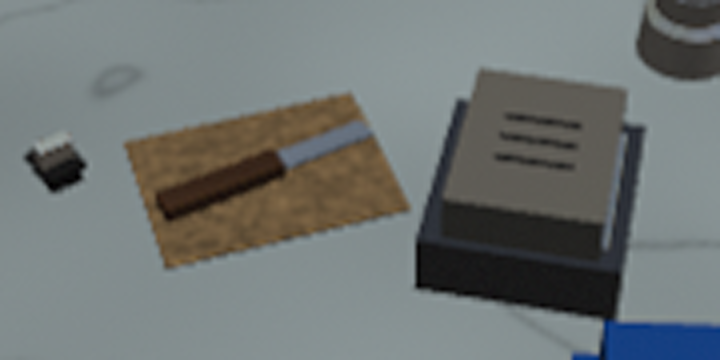

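View pics/c3.png

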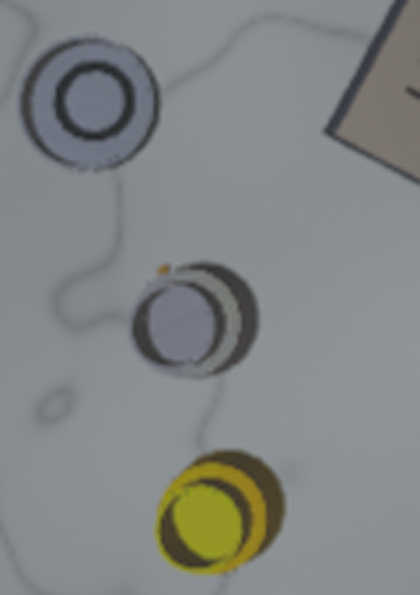

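View pics/c4.png

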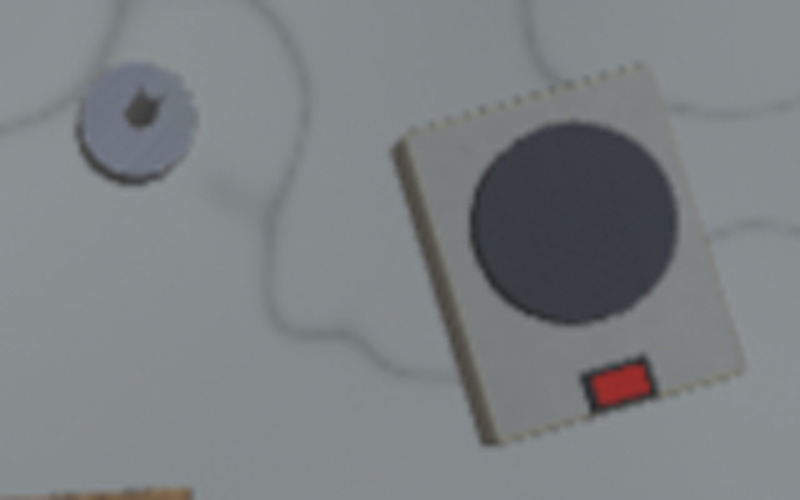

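```bash
cat > fit.py <<'E'
from h import *
from scipy.optimize import least_squares
def C(n,pts,x0,y0,s): return [(n,(u+.5)/s-.5+x0,(v+.5)/s-.5+y0) for u,v in pts]
def fit(obs,model,init):
    # model pts in object frame; returns x,y,yaw
    def r(p):
        c,s=np.cos(p[2]),np.sin(p[2]); o=[]
        for (n,u,v),m in zip(obs,model):
            q=px(n,[p[0]+c*m[0]-s*m[1],p[1]+s*m[0]+c*m[1],m[2]]); o+=[q[0]-u,q[1]-v]
        return o
    k=least_squares(r,init); return k.x,np.abs(k.fun).max()
E
python3 - <<'E'
from fit import *
T=lambda p:C("top",p,220,130,4)
S=lambda p:C("scene",p,220,160,4)
# box
obs=T([(371,163),(259,380),(345,150),(172,57),(64,273),(233,362)])+S([(417,240),(617,268)])
mod=[(-.065,-.07,.045),(-.065,.07,.045)]
h=[(-.05,-.065,.079),(.05,-.065,.079),(.05,.065,.079),(-.05,.065,.079)]
# which y sign? box -x is right/down in picture
for k in [(-1,),(1,)]:
    s=k[0]; m=[(-.065,s*.07,.045),(-.065,-s*.07,.045)]+[(-.05,s*.065,.079),(.05,s*.065,.079),(.05,-s*.065,.079),(-.05,-s*.065,.079)]+[(-.065,s*.07,.045),(-.065,-s*.07,.045)]
    m[-2],m[-1]=(-.065,-s*-.07,.045),(-.065,-s*.07,.045)
    m[-2],m[-1]=m[-2],m[-1]
    for sw in (0,1):
        mm=list(m)
        if sw: mm[-2],mm[-1]=mm[-1],mm[-2]
        print("box",s,sw,fit(obs,mm,[.5,.12,1.]))
        print(fit(obs[:6],mm[:6],[.5,.12,1.]))
print("mat",fit(T([(343,290),(631,271),(648,490),(359,511)]),[(.065,.085,.003),(.065,-.085,.003),(-.065,-.085,.003),(-.065,.085,.003)],[.45,0,0]))
print("blade",fit(T([(622,335),(630,367),(473,378),(481,408),(356,410),(362,440)]),[(-.09,-.01,.017),(-.09,.01,.017),(0,-.01,.017),(0,.01,.017),(.07,-.009,.011),(.07,.009,.011)],[.45,0,1.7]))
print("plug rib",[w("top",*C("top",[q],220,130,4)[0][1:],.032)[:2] for q in [(718,460),(752,445),(766,458),(728,475)]])
print("plug fl",[w("top",*C("top",[q],220,130,4)[0][1:],.016)[:2] for q in [(702,440),(748,422),(770,473),(722,493)]])
st=env.get_state(); w0,x,y,z=st["orientation"]
from scipy.spatial.transform import Rotation as Ro
print(Ro.from_quat([x,y,z,w0]).as_matrix().round(3))
E
```

```text
box -1 0 (array([0.56373867, 0.13306244, 0.98132226]), np.float64(41.18514375996921))
(array([0.55190592, 0.12768605, 1.07190663]), np.float64(1.4212424127510985))
box -1 1 (array([0.55785218, 0.13712858, 1.26756882]), np.float64(40.00970664811297))
(array([0.55190592, 0.12768605, 1.07190663]), np.float64(1.4212424127510985))
box 1 0 (array([0.52662422, 0.09330372, 3.67008434]), np.float64(62.3967168247176))
(array([ 0.53311032,  0.09148664, -2.04516821]), np.float64(59.6907874572434))Traceback (most recent call last):
  File "<stdin>", line 16, in <module>
  File "fit.py", line 11, in fit
    k=least_squares(r,init); return k.x,np.abs(k.fun).max()
    return func(*args, **kwargs)
    result = trf(vector_fun.fun, vector_fun.jac, x0, f0, J0, lb, ub, ftol, xtol,
                 gtol, max_nfev, x_scale, loss_function, tr_solver,
                 tr_options.copy(), verbose, callback=callback_wrapped)
    return trf_no_bounds(
        fun, jac, x0, f0, J0, ftol, xtol, gtol, max_nfev, x_scale,
        loss_function, tr_solver, tr_options, verbose, callback=callback)
    f_new = fun(x_new)
    self._update_fun()
    ~~~~~~~~~~~~~~~~^^
    self.f = self.fun_wrapped(xp_copy(self.x))
             ~~~~~~~~~~~~~~~~^^^^^^^^^^^^^^^^^
    return np.atleast_1d(self.fun(x))
                         ~~~~~~~~^^^
    return self.f(x, *self.args, **self.kwargs)
           ~~~~~~^^^^^^^^^^^^^^^^^^^^^^^^^^^^^^
  File "fit.py", line 9, in r
    q=px(n,[p[0]+c*m[0]-s*m[1],p[1]+s*m[0]+c*m[1],m[2]]); o+=[q[0]-u,q[1]-v]
  File "h.py", line 9, in px
    c,R,t=cam(n); p=R@np.asarray(X,float)+t
          ~~~^^^
  File "h.py", line 4, in cam
    c=env.camera_model(n); return c,np.array(c["R"]),np.array(c["t"])
ValueError: time passes only in moves, steps and waits
```

```bash
sed -i 's/^def cam(n):/import functools\n@functools.lru_cache(None)\ndef cam(n):/' h.py
python3 - <<'E'
from fit import *
T=lambda p:C("top",p,220,130,4)
S=lambda p:C("scene",p,220,160,4)
obs=T([(371,163),(259,380),(345,150),(172,57),(64,273),(233,362)])+S([(417,240),(617,268),(626,90),(480,70),(606,222),(441,205)])
s=-1
mod=[(-.065,s*.07,.045),(-.065,-s*.07,.045)]+[(-.05,s*.065,.079),(.05,s*.065,.079),(.05,-s*.065,.079),(-.05,-s*.065,.079)]+[(-.065,-.07,.045),(.065,-.07,.045),(.05,.065,.079),(-.05,.065,.079),(.05,-.065,.079),(-.05,-.065,.079)]
print("box",fit(obs,mod,[.5,.12,1.]),fit(obs[:6],mod[:6],[.5,.12,1.]),fit(obs[6:],mod[6:],[.5,.12,1.]))
print("mat",fit(T([(343,290),(631,271),(648,490),(359,511)]),[(.065,.085,.003),(.065,-.085,.003),(-.065,-.085,.003),(-.065,.085,.003)],[.45,0,0]))
print("blade",fit(T([(622,335),(630,367),(473,378),(481,408),(356,410),(362,440)]),[(-.09,-.01,.017),(-.09,.01,.017),(0,-.01,.017),(0,.01,.017),(.07,-.009,.011),(.07,.009,.011)],[.45,0,1.7]))
print("plug rib",[w("top",*C("top",[q],220,130,4)[0][1:],.032)[:2].round(4) for q in [(718,460),(752,445),(766,458),(728,475)]])
print("plug fl",[w("top",*C("top",[q],220,130,4)[0][1:],.016)[:2].round(4) for q in [(702,440),(748,422),(770,473),(722,493)]])
st=env.get_state(); w0,x,y,z=st["orientation"]
from scipy.spatial.transform import Rotation as Ro
print(Ro.from_quat([x,y,z,w0]).as_matrix().round(3))
E
```

```text
box (array([0.55193718, 0.12645284, 1.06702037]), np.float64(2.178006625413957)) (array([0.55190592, 0.12768605, 1.07190663]), np.float64(1.4212424127510985)) (array([0.55246354, 0.12457955, 1.06819899]), np.float64(1.5146205884079222))
mat (array([ 0.45116291, -0.03107432,  0.04743289]), np.float64(0.6127133981514987))
blade (array([ 0.45005557, -0.01911699,  1.81837895]), np.float64(0.5324817127930146))
plug rib [array([ 0.4097, -0.1531]), array([ 0.4176, -0.1725]), array([ 0.4102, -0.1801]), array([ 0.4012, -0.1585])]
plug fl [array([ 0.4202, -0.1477]), array([ 0.4299, -0.1744]), array([ 0.4005, -0.186 ]), array([ 0.3898, -0.1582])]
[[-0.962 -0.     0.271]
 [-0.271  0.002 -0.962]
 [-0.    -1.    -0.002]]
```

```bash
cat > go.py <<'E'
# python3 go.py x y z jawyaw_deg(mod 180 ok): prints tool shift to get there
import sys
from h import *
from scipy.spatial.transform import Rotation as Ro
def st():
    s=env.get_state(); w0,x,y,z=s["orientation"]; R=Ro.from_quat([x,y,z,w0]).as_matrix()
    yaw=np.degrees(np.arctan2(R[1,2],R[0,2])); return s,R,yaw
if __name__=="__main__":
    s,R,yaw=st(); a=[float(v) for v in sys.argv[1:]]
    if len(a)>=3:
        d=R.T@(np.array(a[:3])-s["tcp_pos"])*1000
        sp=0
        if len(a)>3: sp=-((a[3]-yaw+90)%180-90)
        print("shift",d.round(1),"spin",round(sp,1))
    print("t",round(float(s["clock"]),2),"tcp",s["tcp_pos"].round(4),"yaw",round(yaw,2),"F",s["wrist_force"].round(1),"gap",round(s["finger_gap"]*1000,1),"j6",s["joint_pos"][5].round(2),"tiltz",R[:,1].round(3))
E
python3 go.py .4559 -.0424 .12 14.2
```

```text
shift [-427.2  111.3 -409.8] spin -88.5
t 0.1 tcp [ 0.156  -0.5529  0.2305] yaw -74.25 F [-0.4  0.4  0.7] gap 85.1 j6 1.43 tiltz [-0.     0.002 -1.   ]
```

Candidates (top view):
- Blade: the one on the mat at (343,228); a look-alike screwdriver lies at (110,78).
- Control box: the grey/dark one at (273,184); a blue one is at (268,83).
- Moka base: the aluminium one at (193,252); a yellow one is at (200,307).
- Plug: only one seen, at (404,244).

I choose the mat blade, the grey box and the aluminium base. The crops confirm these.

```bash
python3 -m inch '[[[-427,60,-410,-88],[-427,60,-410,-88],[-427,60,-410,-88],[-427,60,-410,-88],[-427,60,-410,-88],[-427,60,-410,-88],[-427,60,-410,-88],[-427,60,-410,-88],[-427,60,-410,-88],[-427,60,-410,-88]]]' 50 30; python3 go.py .4559 -.0424 .06 14.2
```

```text
clock: 1.1
tcp_pos: [0.4083, -0.1225, 0.1806]
orientation: [-0.55, 0.55, -0.445, 0.445]
wrist_force: [1.5, -0.6, -0.2]
finger_gap: 0.0501
shift [-68.5 120.6  63.2] spin -2.2
t 1.1 tcp [ 0.4083 -0.1225  0.1806] yaw 12.03 F [ 1.5 -0.6 -0.2] gap 50.1 j6 0.88 tiltz [ 0. -0. -1.]
```

```bash
python3 -m inch '[[[-68.5,60,63,-2.2],[-68.5,120,63,-2.2],[-68.5,120,63,-2.2],[-68.5,120,63,-2.2],[-68.5,120,63,-2.2]]]'; python3 go.py .4559 -.0424 .005 14.2;  python3 - <<'E'
from h import *
t=env.read_camera("scene"); crop(t,200,130,400,260,4,"pics/s1.png")
E
```

```text
clock: 1.6
tcp_pos: [0.4542, -0.0439, 0.0597]
orientation: [-0.556, 0.558, -0.437, 0.434]
wrist_force: [-0.2, -0.4, 1.1]
finger_gap: 0.0501
shift [-0.9 54.7  2.2] spin -0.2
t 1.6 tcp [ 0.4542 -0.0439  0.0597] yaw 13.98 F [-0.2 -0.4  1.1] gap 50.1 j6 1.05 tiltz [-0.004  0.001 -1.   ]
```

View pics/s1.png

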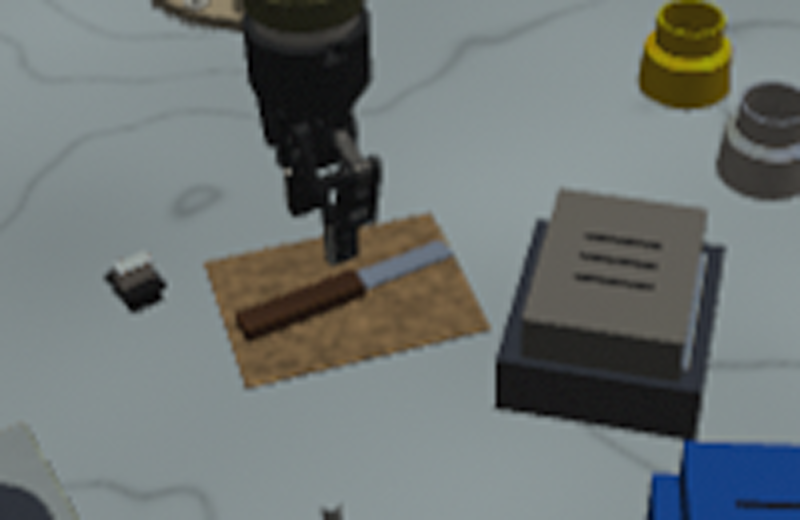

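The fingers hover over the handle just behind its joint (crop 345,265); the blade has not moved. Descending.

```bash
python3 -m inch '[[[-1,20,2,0],[-1,40,2,0],[-1,54.5,2,0],[-1,54.5,2,0],[-1,54.5,2,0]]]' 50; python3 go.py .4559 -.0424 .005 14.2; python3 -m inch '[[[0,0,0,0],[0,0,0,0],[0,0,0,0],[0,0,0,0],[0,0,0,0],[0,0,0,0],[0,0,0,0]]]' 0 90;python3 go.py
```

```text
clock: 2.15
tcp_pos: [0.4585, -0.0445, 0.0081]
orientation: [0.557, -0.556, 0.435, -0.437]
wrist_force: [-0.4, 0.3, -0.0]
finger_gap: 0.0497
shift [-2.6  3.1 -2. ] spin -0.4
t 2.15 tcp [ 0.4585 -0.0445  0.0081] yaw 13.8 F [-0.4  0.3 -0. ] gap 49.7 j6 1.06 tiltz [ 0.002 -0.001 -1.   ]
clock: 2.85
tcp_pos: [0.4585, -0.0438, 0.008]
orientation: [0.557, -0.557, 0.435, -0.437]
wrist_force: [-2.1, -0.9, 10.5]
finger_gap: 0.017
t 2.85 tcp [ 0.4585 -0.0438  0.008 ] yaw 13.88 F [-2.1 -0.9 10.5] gap 17.0 j6 1.06 tiltz [ 0.002 -0.001 -1.   ]
```

```bash
python3 - <<'E'
from h import *
t=env.read_camera("scene"); crop(t,240,150,340,230,8,"pics/s2.png")
t=env.read_camera("top"); crop(t,290,180,410,270,6.5,"pics/t2.png")
E
```

```text
(no output)
```

View pics/s2.png

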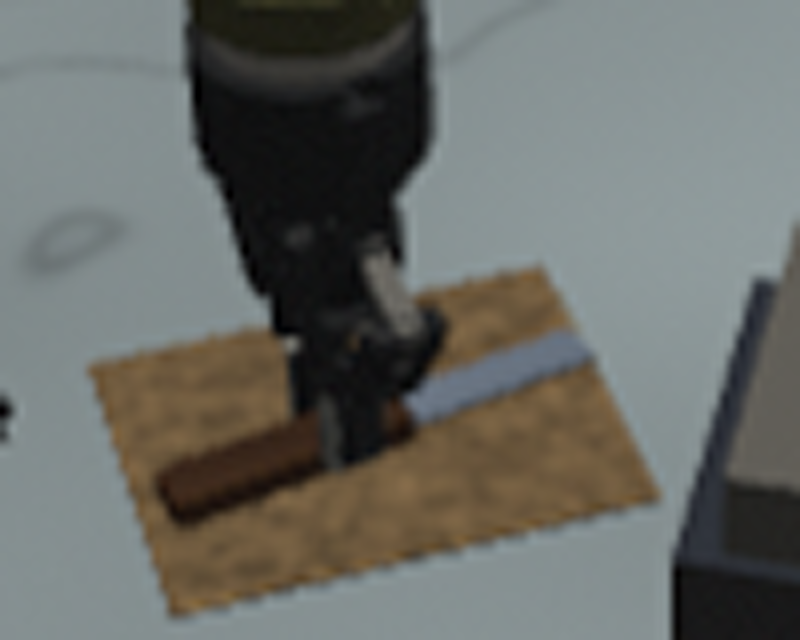

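View pics/t2.png

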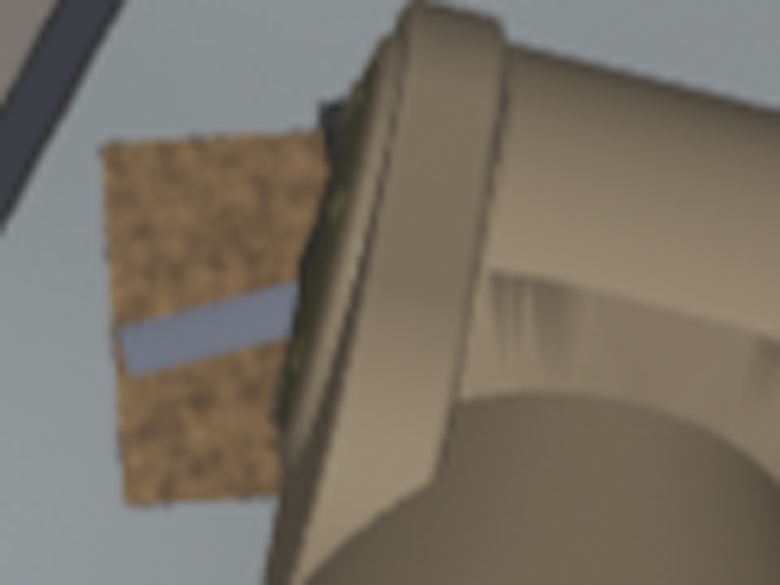

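```bash
python3 -m inch '[[[0,-10,0,0],[0,-20,0,0],[0,-35,0,0],[0,-50,0,0],[0,-70,0,0],[0,-70,0,0],[0,-70,0,0]]]'; python3 go.py;python3 - <<'E'
from h import *
t=env.read_camera("scene"); crop(t,240,130,340,210,8,"pics/s3.png")
t=env.read_camera("top"); crop(t,290,180,410,270,6.5,"pics/t3.png")
E
```

```text
clock: 3.65
tcp_pos: [0.458, -0.0433, 0.0769]
orientation: [0.557, -0.557, 0.435, -0.436]
wrist_force: [0.7, 0.1, -1.3]
finger_gap: 0.0175
t 3.65 tcp [ 0.458  -0.0433  0.0769] yaw 13.89 F [ 0.7  0.1 -1.3] gap 17.5 j6 1.06 tiltz [ 0.002 -0.    -1.   ]
```

View pics/s3.png

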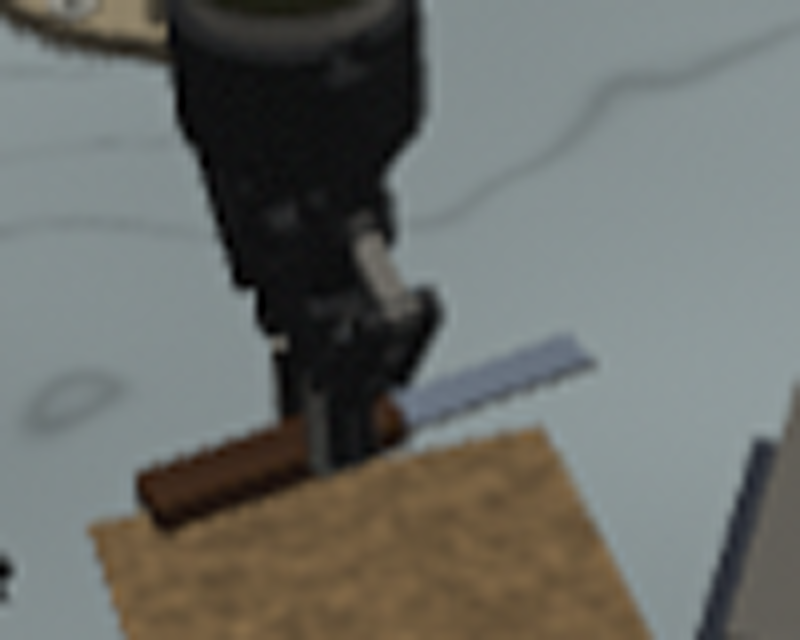

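View pics/t3.png

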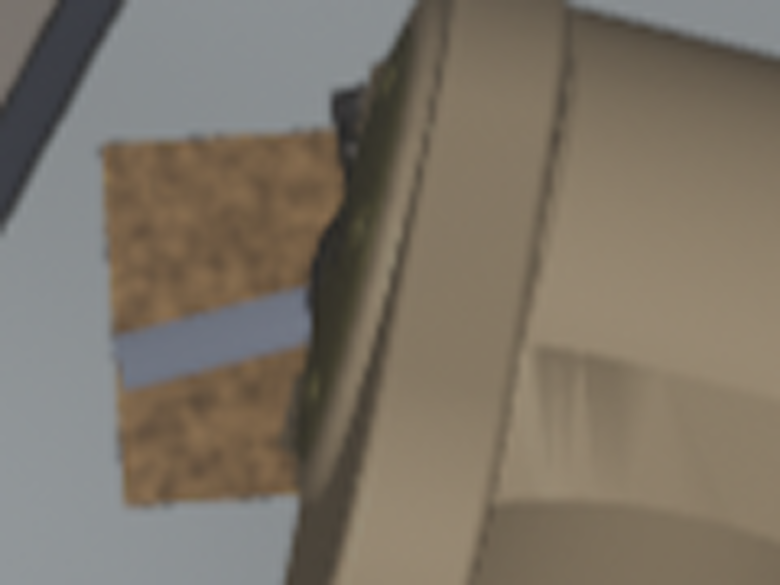

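```bash
cat >> fit.py <<'E'
def tri(o1,o2):
    def r(X): return np.ravel([np.subtract(px(n,X),(u,v)) for n,u,v in (o1,o2)])
    k=least_squares(r,[.5,0,.08]); return k.x.round(4),np.abs(k.fun).max().round(2)
E
python3 - <<'E'
from fit import *
for a,b in [((575,335),(124,390)),((595,357),(116,338))]:
    print(tri(C("scene",[a],240,130,8)[0],C("top",[b],290,180,6.5)[0]))
# predicted if level
import numpy as np
yaw=np.radians(103.9); 
for dx,dy,dz in [(.094,.009,0.0115-.008),(.094,-.009,.0115-.008),(-.066,.01,.017-.008),(-.066,-.01,.017-.008)]:
    X=[.458+np.cos(yaw)*dx-np.sin(yaw)*dy,-.0433+np.sin(yaw)*dx+np.cos(yaw)*dy,.0769+dz]
    u,v=px("scene",X); a,b=px("top",X); print(np.round(X,4),((u+.5-240)*8,(v+.5-130)*8),((a+.5-290)*6.5,(b+.5-180)*6.5))
E
```

```text
(array([0.4277, 0.0486, 0.0778]), np.float64(0.15))
(array([0.4448, 0.0508, 0.0809]), np.float64(0.18))
[0.4267 0.0458 0.0804] (np.float64(567.8205872193034), np.float64(329.1017462572829)) (np.float64(133.81711289032572), np.float64(394.09583581998754))
[0.4442 0.0501 0.0804] (np.float64(594.512477472766), np.float64(357.7363239534973)) (np.float64(119.44141709300075), np.float64(340.71663407001057))
[ 0.4641 -0.1098  0.0859] (np.float64(131.63473233282275), np.float64(471.0629725328299)) (np.float64(609.1311267245925), np.float64(268.4374434078662))
[ 0.4836 -0.105   0.0859] (np.float64(157.6917748992555), np.float64(506.7834518474772)) (np.float64(592.5270500574819), np.float64(209.0985337487346))
```

```bash
python3 go.py .4701 -.0225 .077 -28.8
```

```text
shift [-16.7  -1.2  17.8] spin 42.7
t 3.75 tcp [ 0.4569 -0.043   0.0758] yaw 13.89 F [ 0.4 -1.  -1.1] gap 17.0 j6 1.06 tiltz [-0.001  0.    -1.   ]
```

```bash
python3 -m inch '[[[0,0,0,8],[0,0,0,16],[0,0,5,24],[-5,0,10,32],[-10,0,15,40],[-16.7,0,17.8,42.7],[-16.7,0,17.8,42.7],[-16.7,0,17.8,42.7]]]'; python3 go.py .4701 -.0225 .0465 -28.8;python3 - <<'E'
from h import *
t=env.read_camera("scene"); crop(t,270,120,390,210,6.5,"pics/s4.png")
t=env.read_camera("top"); crop(t,220,130,340,220,6.5,"pics/t4.png")
E
```

```text
clock: 4.55
tcp_pos: [0.47, -0.0226, 0.0756]
orientation: [0.36, -0.361, 0.609, -0.608]
wrist_force: [-0.2, 0.2, -0.7]
finger_gap: 0.0167
shift [-0.2 29.1  0. ] spin 0.1
t 4.55 tcp [ 0.47   -0.0226  0.0756] yaw -28.71 F [-0.2  0.2 -0.7] gap 16.7 j6 1.85 tiltz [-0.002  0.    -1.   ]
```

View pics/s4.png

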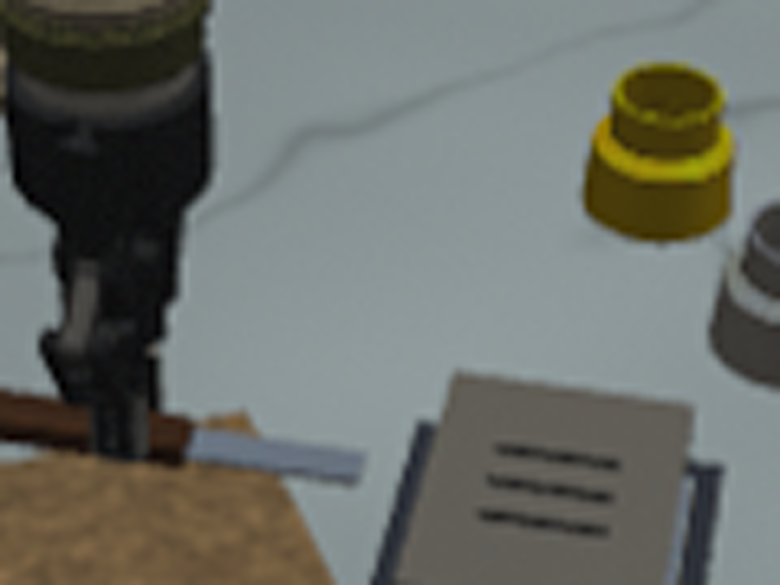

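View pics/t4.png

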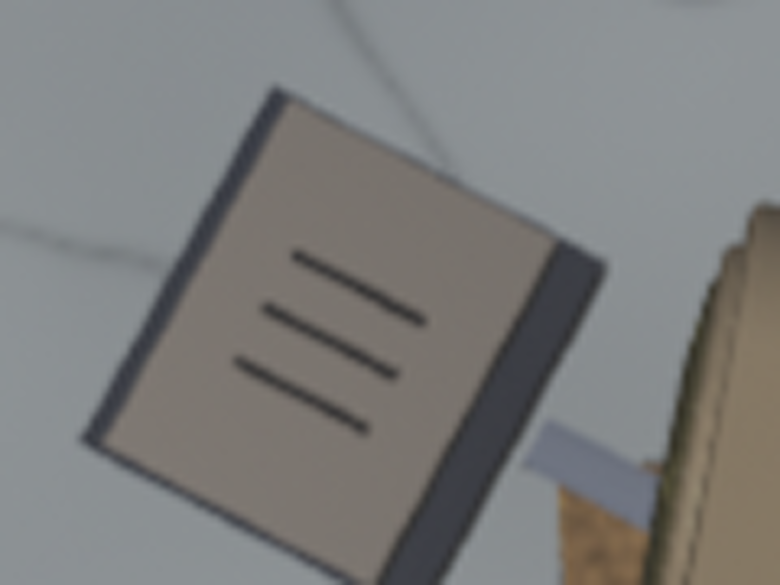

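```bash
python3 -m inch '[[[0,15,0,0],[0,29,0,0],[0,29,0,0],[0,29,0,0],[0,29,0,0]]]'; python3 go.py .4701 -.0225 .0465 -28.8;python3 - <<'E'
from h import *
t=env.read_camera("scene"); crop(t,290,150,390,230,8,"pics/s5.png")
E
```

```text
clock: 5.15
tcp_pos: [0.4711, -0.023, 0.048]
orientation: [-0.36, 0.36, -0.608, 0.609]
wrist_force: [-0.4, -0.5, -0.9]
finger_gap: 0.0171
shift [ 0.1  1.5 -1.1] spin -0.0
t 5.15 tcp [ 0.4711 -0.023   0.048 ] yaw -28.81 F [-0.4 -0.5 -0.9] gap 17.1 j6 1.85 tiltz [ 0.001 -0.    -1.   ]
```

View pics/s5.png

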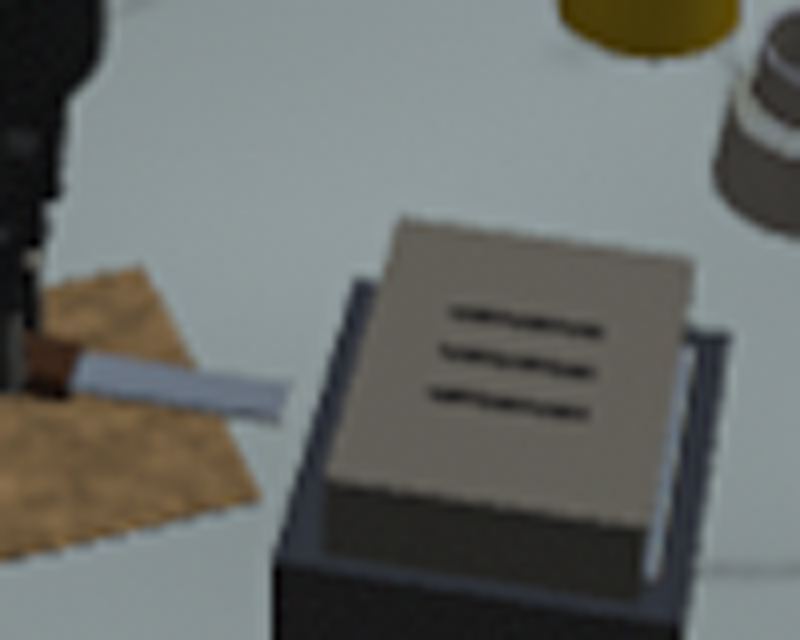

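```bash
python3 - <<'E'
from fit import *
yaw=np.radians(61.2);d=np.array([np.cos(yaw),np.sin(yaw)]);n=np.array([-d[1],d[0]])
for z in (.047,.049,.051,.053):
  for s in (1,-1):
    X=[*(np.array([.4708,-.0228])+.0955*d+s*.009*n),z]; u,v=px("scene",X); print(z,s,round((u+.5-290)*8),round((v+.5-150)*8))
E
python3 go.py
```

```text
0.047 1 294 387
0.047 -1 283 423
0.049 1 294 382
0.049 -1 284 418
0.051 1 294 378
0.051 -1 284 414
0.053 1 294 373
0.053 -1 284 409
t 5.2 tcp [ 0.4713 -0.0229  0.0481] yaw -28.81 F [-0.4  1.4 -0.3] gap 17.2 j6 1.85 tiltz [ 0.001 -0.    -1.   ]
```

```bash
python3 -m inch '[[[-8,1,0,0],[-15,1,0,0],[-22,1,0,0],[-29,1,0,0],[-35,1,0,0],[-35,1,0,0]]]'; python3 go.py ;python3 - <<'E'
from h import *
t=env.read_camera("scene"); crop(t,290,150,390,230,8,"pics/s6.png")
t=env.read_camera("top"); crop(t,220,130,340,220,6.5,"pics/t6.png")
E
```

```text
clock: 5.8
tcp_pos: [0.488, 0.0087, 0.0464]
orientation: [-0.36, 0.36, -0.608, 0.609]
wrist_force: [0.5, 1.2, -1.0]
finger_gap: 0.017
t 5.8 tcp [0.488  0.0087 0.0464] yaw -28.74 F [ 0.5  1.2 -1. ] gap 17.0 j6 1.93 tiltz [ 0. -0. -1.]
```

View pics/s6.png

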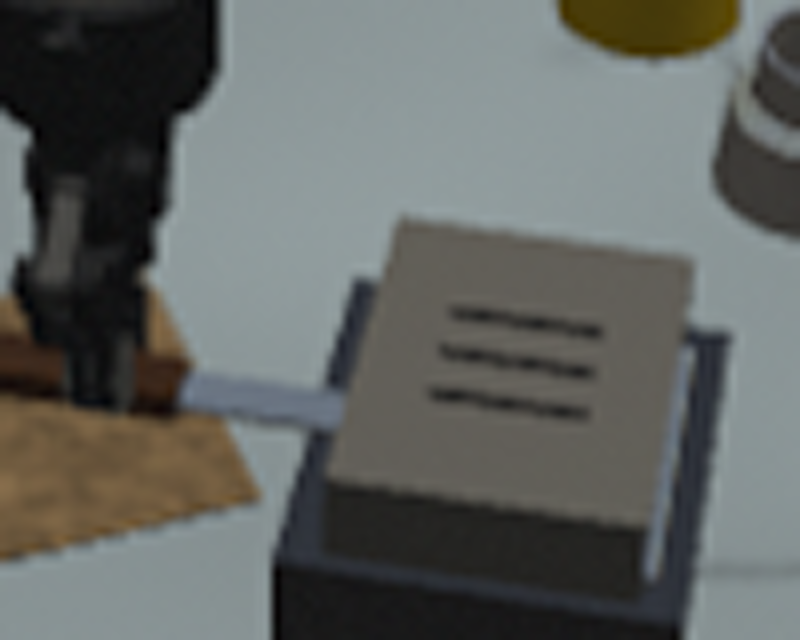

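View pics/t6.png

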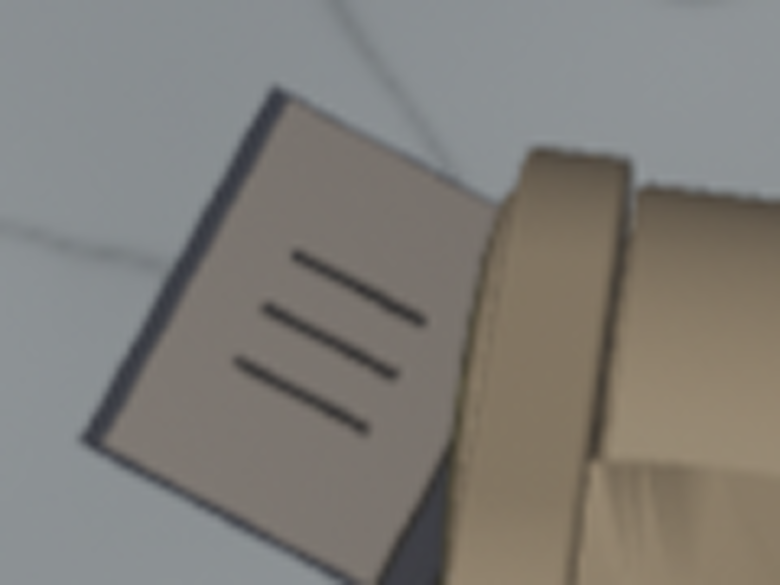

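```bash
python3 -m inch '[[[-8,0,0,0],[-15,0,0,0],[-15,0,0,0],[-15,-6,0,0],[-16,-14,0,0],[-18,-22,0,0],[-21,-30,0,0],[-25,-40,0,0],[-30,-48,0,0],[-30,-48,0,0]]]'; python3 go.py ;python3 - <<'E'
from h import *
t=env.read_camera("scene"); crop(t,290,110,410,230,5,"pics/s7.png")
E
```

```text
clock: 6.9
tcp_pos: [0.5036, 0.0347, 0.096]
orientation: [-0.361, 0.359, -0.608, 0.609]
wrist_force: [0.4, 0.6, -1.4]
finger_gap: 0.0171
t 6.9 tcp [0.5036 0.0347 0.096 ] yaw -28.77 F [ 0.4  0.6 -1.4] gap 17.1 j6 1.98 tiltz [ 0.003 -0.    -1.   ]
```

View pics/s7.png

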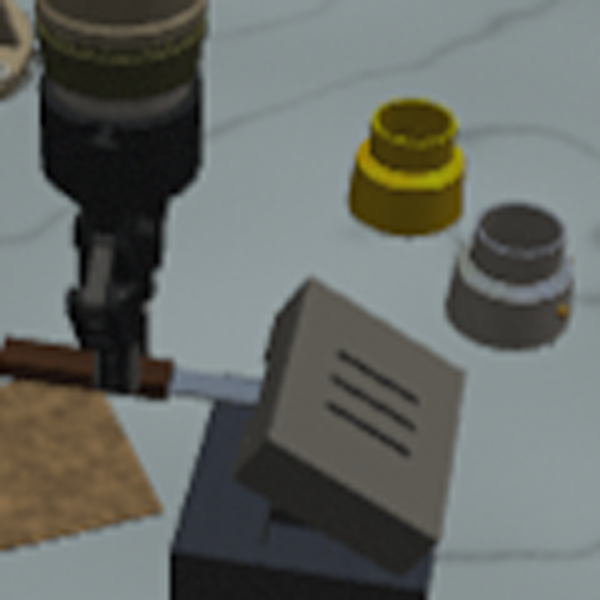

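The hood is up about 0.5 rad, resting on the blade tip (crop 255,390), with the fingers well clear. I continue along the arc.

```bash
python3 -m inch '[[[-6,-8,0,0],[-13,-15,0,0],[-20,-22,0,0],[-28,-28,0,0],[-37,-33,0,0],[-46,-36,0,0],[-56,-38,0,0],[-66,-38,0,0],[-72,-38,0,0],[-72,-38,0,0]]]'; python3 go.py ;python3 - <<'E'
from h import *
t=env.read_camera("scene"); crop(t,290,90,430,230,4,"pics/s8.png")
E
```

```text
clock: 7.95
tcp_pos: [0.5373, 0.0983, 0.1322]
orientation: [0.36, -0.36, 0.609, -0.608]
wrist_force: [-0.7, 0.5, -1.3]
finger_gap: 0.017
t 7.95 tcp [0.5373 0.0983 0.1322] yaw -28.74 F [-0.7  0.5 -1.3] gap 17.0 j6 2.11 tiltz [ 0.     0.001 -1.   ]
```

View pics/s8.png

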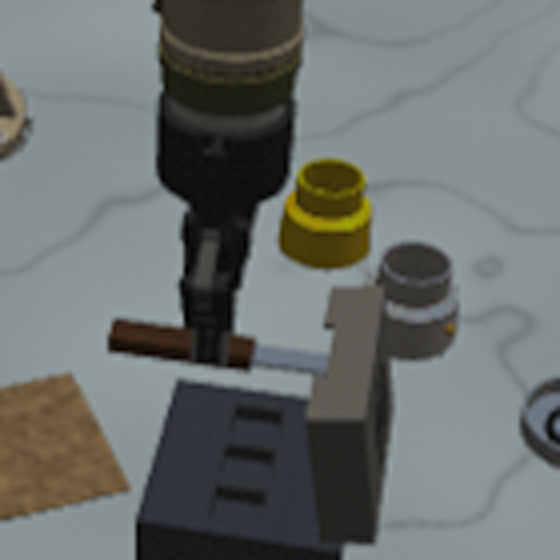

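```bash
python3 -m inch '[[[-6,2,0,0],[-12,4,0,0],[-18,5,0,0],[-24,5,0,0],[-30,5,0,0],[-36,5,0,0],[-36,5,0,0],[-36,5,0,0]]]'; python3 go.py ;python3 - <<'E'
from h import *
t=env.read_camera("scene"); crop(t,290,90,430,230,4,"pics/s9.png")
E
```

```text
clock: 8.8
tcp_pos: [0.5543, 0.1292, 0.1274]
orientation: [-0.36, 0.36, -0.609, 0.609]
wrist_force: [0.2, -0.1, 0.3]
finger_gap: 0.0171
t 8.8 tcp [0.5543 0.1292 0.1274] yaw -28.78 F [ 0.2 -0.1  0.3] gap 17.1 j6 2.16 tiltz [ 0.  0. -1.]
```

View pics/s9.png

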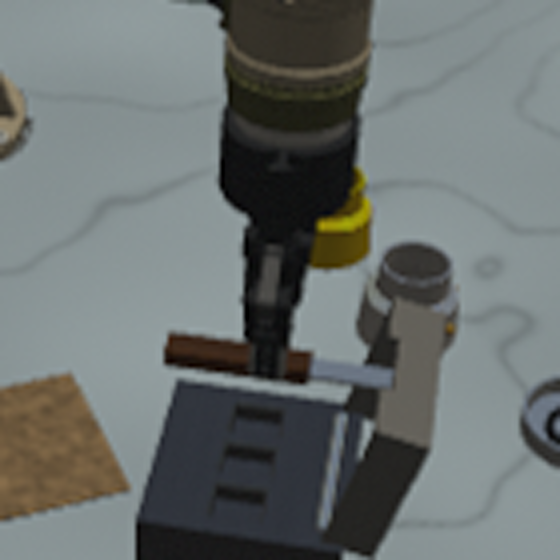

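```bash
python3 -m inch '[[[20,0,0,0],[60,0,0,0],[100,0,0,0],[140,0,0,0],[180,0,0,0],[190,0,0,-8],[190,0,0,-16],[190,0,0,-24],[190,0,0,-32],[190,0,0,-40]]]'; python3 go.py .458 -.0435 .05 13.9
```

```text
clock: 9.85
tcp_pos: [0.4625, -0.0379, 0.1276]
orientation: [0.548, -0.547, 0.447, -0.448]
wrist_force: [0.0, -0.2, -0.6]
finger_gap: 0.0172
shift [ 4.6 77.6 -5.5] spin -2.4
t 9.85 tcp [ 0.4625 -0.0379  0.1276] yaw 11.48 F [ 0.  -0.2 -0.6] gap 17.2 j6 1.12 tiltz [ 0.001 -0.    -1.   ]
```

```bash
python3 -m inch '[[[4.6,30,-5.5,-2.4],[4.6,60,-5.5,-2.4],[4.6,80,-5.5,-2.4],[4.6,100,-5.5,-2.4],[4.6,108,-5.5,-2.4],[4.6,112,-5.5,-2.4],[4.6,115,-5.5,-2.4],[4.6,115,-5.5,-2.4]]]'; python3 go.py .458 -.0435 .008 13.9
```

```text
clock: 10.65
tcp_pos: [0.4585, -0.0434, 0.0128]
orientation: [0.556, -0.556, 0.437, -0.438]
wrist_force: [0.2, 0.1, -0.8]
finger_gap: 0.0172
shift [ 0.   4.8 -0.5] spin -0.3
t 10.65 tcp [ 0.4585 -0.0434  0.0128] yaw 13.59 F [ 0.2  0.1 -0.8] gap 17.2 j6 1.06 tiltz [ 0.001 -0.    -1.   ]
```

```bash
python3 -m inch '[[[0,1.5,0,0],[0,3,0,0],[0,4,0,0],[0,4.5,0,0],[0,4.5,0,0]]]'; python3 -m inch '[[[0,0,0,0],[0,0,0,0],[0,0,0,0],[0,-3,0,0],[0,-20,0,0],[0,-50,0,0],[0,-90,0,0],[0,-130,0,0],[0,-130,0,0]]]' 50 30;  python3 - <<'E'
from h import *
t=env.read_camera("top"); crop(t,220,130,420,265,4,"pics/t10.png")
t=env.read_camera("scene"); crop(t,220,130,400,250,4,"pics/s10.png")
E
```

```text
clock: 11.15
tcp_pos: [0.4581, -0.0432, 0.0081]
orientation: [0.556, -0.556, 0.437, -0.437]
wrist_force: [-0.8, 0.0, 1.9]
finger_gap: 0.0171
clock: 12.05
tcp_pos: [0.4616, -0.0442, 0.1433]
orientation: [0.557, -0.554, 0.434, -0.441]
wrist_force: [0.3, -0.2, 0.4]
finger_gap: 0.05
```

View pics/t10.png

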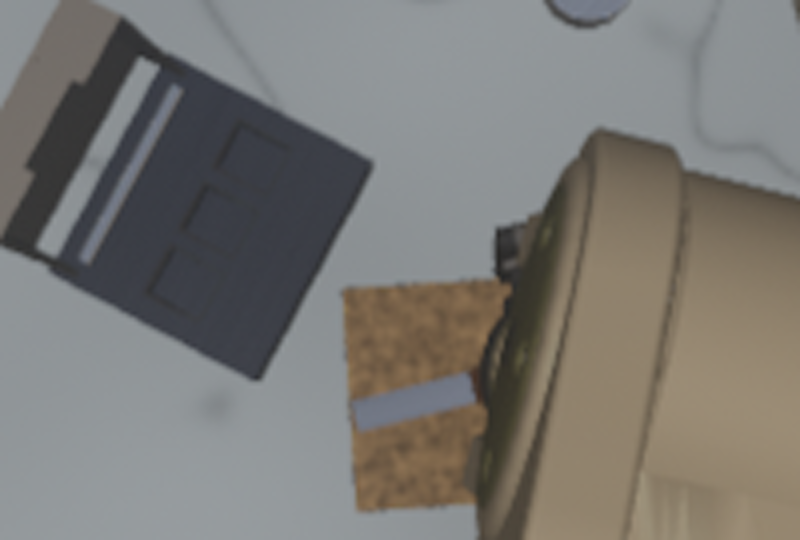

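View pics/s10.png

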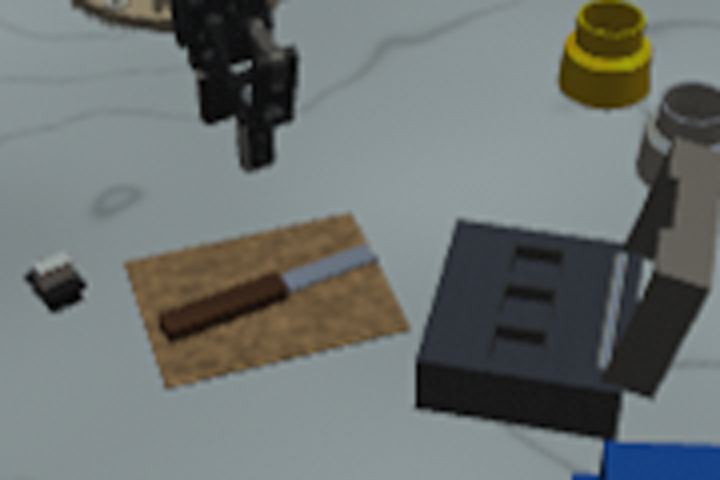

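```bash
python3 - <<'E'
from fit import *
im=env.read_camera("top"); cv2.imwrite("pics/top11.png",im)
s=8; x0,y0=225,135
c=cv2.resize(im[y0:y0+70,x0:x0+95],None,fx=s,fy=s,interpolation=cv2.INTER_CUBIC)
c=np.clip((c.astype(float)-25)*3.,0,255).astype(np.uint8)
cv2.imwrite("pics/t11.png",c)
p=(.552,.1265,1.068)
def W(x,y,z): return [p[0]+np.cos(p[2])*x-np.sin(p[2])*y,p[1]+np.sin(p[2])*x+np.cos(p[2])*y,z]
def P(x,y,z):
    u,v=px("top",W(x,y,z)); return int((u+.5-x0)*s),int((v+.5-y0)*s)
for k in (-.04,0,.04):
    cv2.polylines(c,[np.array([P(-.005+a,k+b,.045) for a,b in ((-.018,-.016),(.018,-.016),(.018,.016),(-.018,.016))])],True,(0,255,255),1)
cv2.polylines(c,[np.array([P(a,b,.045) for a,b in ((-.065,-.07),(.065,-.07),(.065,.07),(-.065,.07))])],True,(0,255,0),1)
cv2.imwrite("pics/t11o.png",c)
E
```

```text
(no output)
```

View pics/t11o.png

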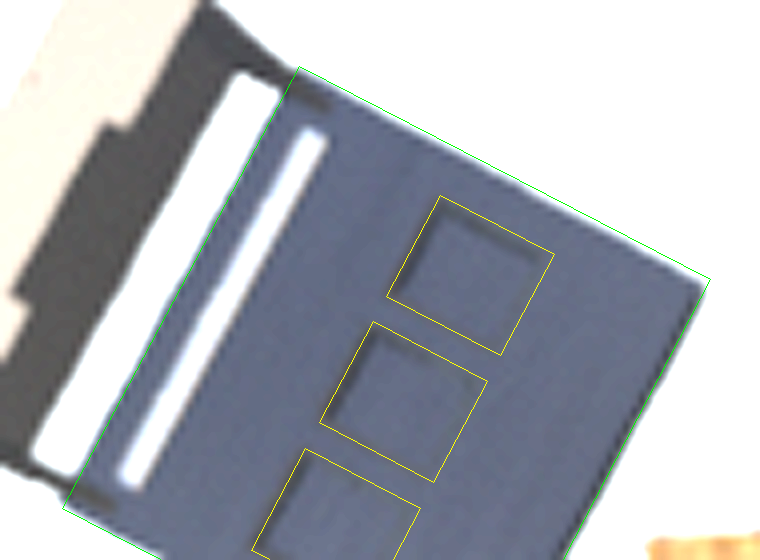

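View pics/t11.png

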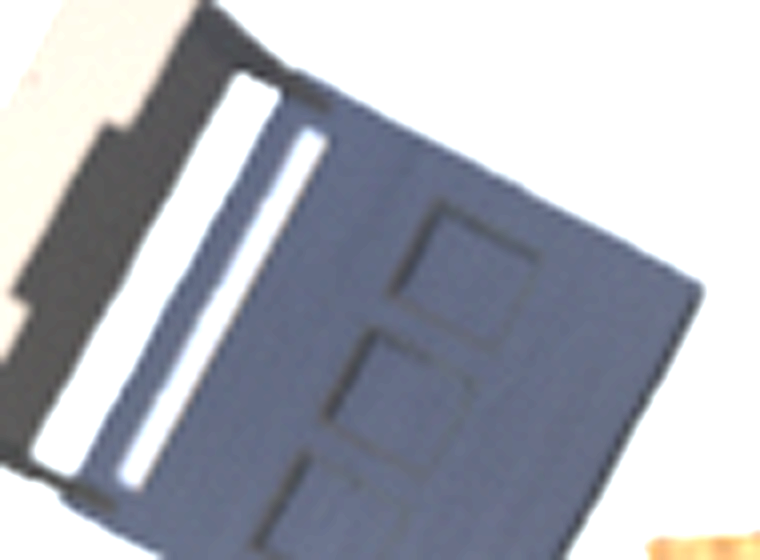

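```bash
python3 go.py .410 -.166 .10 21
```

```text
shift [108.2  37.6 -75.3] spin -7.4
t 12.2 tcp [ 0.4578 -0.0431  0.1376] yaw 13.59 F [0.1 0.1 0. ] gap 50.0 j6 1.06 tiltz [ 0. -0. -1.]
```

```bash
python3 -m inch '[[[108,37,-75,-7.4],[108,37,-75,-7.4],[108,37,-75,-7.4],[108,37,-75,-7.4],[108,37,-75,-7.4],[108,37,-75,-7.4]]]' 50 30; python3 go.py .410 -.166 .019 21; python3 - <<'E'
from h import *
im=env.read_camera("scene"); crop(im,190,140,290,220,8,"pics/s12.png")
E
```

```text
clock: 12.8
tcp_pos: [0.41, -0.1649, 0.1002]
orientation: [0.583, -0.583, 0.401, -0.4]
wrist_force: [0.7, 0.4, -0.0]
finger_gap: 0.0499
shift [ 1.1 81.2 -0.4] spin 0.0
t 12.8 tcp [ 0.41   -0.1649  0.1002] yaw 21.01 F [ 0.7  0.4 -0. ] gap 49.9 j6 0.64 tiltz [-0.001  0.001 -1.   ]
```

View pics/s12.png

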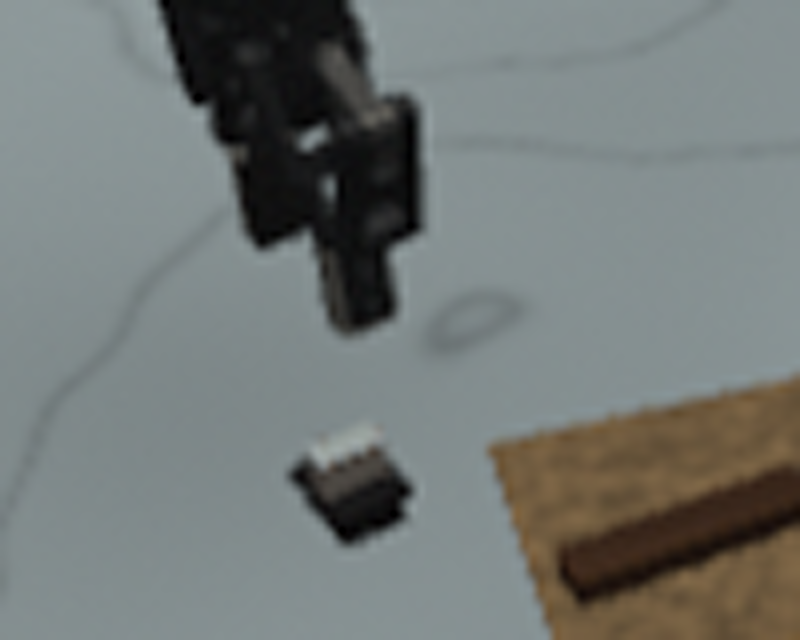

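```bash
python3 - <<'E'
from fit import *
P=[w("scene",*C("scene",[q],190,140,8)[0][1:],.032)[:2] for q in [(305,443),(372,424),(384,446),(317,468)]]
print(np.round(P,4),np.mean(P,0))
d=np.degrees([np.arctan2(*(P[1]-P[0])[::-1]),np.arctan2(*(P[2]-P[3])[::-1])]);print(d)
E
```

```text
[[ 0.4058 -0.1821]
 [ 0.4025 -0.159 ]
 [ 0.415  -0.1567]
 [ 0.4197 -0.1799]] [ 0.41074132 -0.16945025]
[ 98.11232652 101.46553408]
```

```bash
python3 go.py .4103 -.168 .019 20;  python3 -m inch '[[[3,25,0.5,0],[3,50,0.5,0],[3,70,0.5,0],[3,80,0.5,0],[3,80,0.5,0],[3,80,0.5,0]]]' 50 30; python3 go.py .4103 -.168 .019; python3 -m inch '[[[0,0,0,0],[0,0,0,0],[0,0,0,0],[0,0,0,0],[0,0,0,0],[0,0,0,0],[0,0,0,0]]]' 0 30;python3 go.py
```

```text
shift [ 3.  81.5 -1.2] spin 1.1
t 12.85 tcp [ 0.4104 -0.1648  0.1005] yaw 21.06 F [ 0.7 -0.5  0.4] gap 49.8 j6 0.64 tiltz [-0.001  0.001 -1.   ]
clock: 13.45
tcp_pos: [0.4126, -0.1681, 0.0214]
orientation: [-0.583, 0.583, -0.4, 0.4]
wrist_force: [0.2, -0.5, 0.3]
finger_gap: 0.0501
shift [-0.9  2.4 -2.1] spin 0
t 13.45 tcp [ 0.4126 -0.1681  0.0214] yaw 21.05 F [ 0.2 -0.5  0.3] gap 50.1 j6 0.64 tiltz [ 0. -0. -1.]
clock: 14.15
tcp_pos: [0.4127, -0.1689, 0.0217]
orientation: [0.583, -0.583, 0.4, -0.401]
wrist_force: [-0.2, 0.7, 6.6]
finger_gap: 0.0109
t 14.15 tcp [ 0.4127 -0.1689  0.0217] yaw 20.98 F [-0.2  0.7  6.6] gap 10.9 j6 0.64 tiltz [ 0.002 -0.001 -1.   ]
```

```bash
python3 -m inch '[[[0,-20,0,0],[0,-50,0,0],[0,-90,0,0],[0,-130,0,0],[0,-130,0,0]]]'; python3 go.py .5496 .1221 .12 61.2
```

```text
clock: 14.65
tcp_pos: [0.415, -0.1704, 0.156]
orientation: [0.583, -0.583, 0.397, -0.404]
wrist_force: [0.7, -0.2, 0.0]
finger_gap: 0.011
shift [-225.1   35.6  230.2] spin -40.2
t 14.65 tcp [ 0.415  -0.1704  0.156 ] yaw 20.99 F [ 0.7 -0.2  0. ] gap 11.0 j6 0.64 tiltz [ 0.008 -0.005 -1.   ]
```

```bash
python3 -m inch '[[[-225,0,230,-40],[-225,0,230,-40],[-225,0,230,-40],[-225,0,230,-40],[-225,0,230,-40],[-225,0,230,-40],[-225,0,230,-40],[-225,0,230,-40],[-225,0,230,-40]]]'; python3 go.py .5496 .1221 .09 61.2
```

```text
clock: 15.55
tcp_pos: [0.5453, 0.1242, 0.1497]
orientation: [-0.684, 0.685, -0.177, 0.176]
wrist_force: [-0.1, 0.3, -0.2]
finger_gap: 0.011
shift [ 4.8 59.7  0.3] spin -0.1
t 15.55 tcp [0.5453 0.1242 0.1497] yaw 61.05 F [-0.1  0.3 -0.2] gap 11.0 j6 0.59 tiltz [-0.002 -0.001 -1.   ]
```

```bash
python3 -m inch '[[[4.8,25,0,0],[4.8,50,0,0],[4.8,69,0,0],[4.8,69,0,0],[4.8,69,0,0]]]'; python3 go.py .5496 .1221 .08 61.2; python3 - <<'E'
from h import *
im=env.read_camera("scene"); crop(im,310,140,410,230,7,"pics/s13.png")
im=env.read_camera("top"); crop(im,225,135,325,220,7,"pics/t13.png")
E
```

```text
clock: 16.05
tcp_pos: [0.5497, 0.1205, 0.0819]
orientation: [-0.684, 0.685, -0.178, 0.177]
wrist_force: [-0.2, 0.7, -0.2]
finger_gap: 0.0112
shift [-0.9  1.9  1.3] spin -0.3
t 16.05 tcp [0.5497 0.1205 0.0819] yaw 60.89 F [-0.2  0.7 -0.2] gap 11.2 j6 0.58 tiltz [-0.001 -0.    -1.   ]
```

View pics/s13.png

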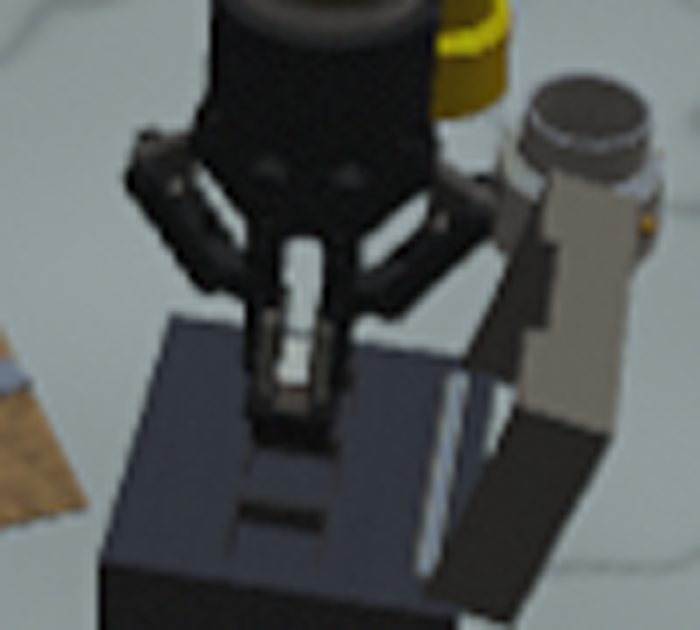

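View pics/t13.png

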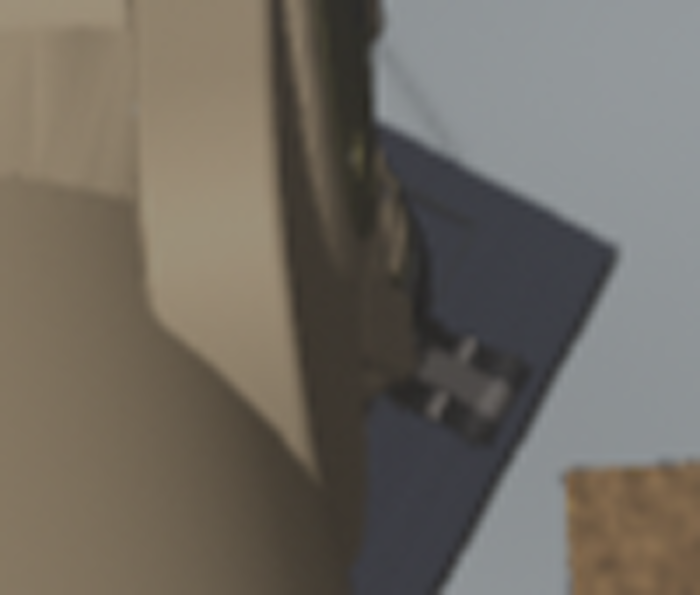

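```bash
python3 - <<'E'
from fit import *
a=np.radians(60.9)
def W(x,y,z,o=(.5497,.1208)): return [o[0]+np.cos(a)*x-np.sin(a)*y,o[1]+np.sin(a)*x+np.cos(a)*y,z]
for nm,q in dict(bl=(-.014,-.012,.060),br=(.014,-.012,.060),fl=(-.017,-.015,.072),fr=(.017,-.015,.072),ribL=(-.006,-.012,.076),ribR=(.006,-.012,.076)).items():
    u,v=px("scene",W(*q)); print(nm,round((u+.5-310)*7),round((v+.5-140)*7))
# hole front edge seen in scene: hole0 (y=-40)
E
```

```text
bl 253 441
br 329 452
fl 245 421
fr 338 434
ribL 277 411
ribR 310 416
```

```bash
python3 -m inch '[[[0,6,0,0],[0,12,0,0],[0,15,0,0],[0,18,0,0],[0,18,0,0]]]'; python3 go.py .5499 .1206 .0547 61.2
```

```text
clock: 16.65
tcp_pos: [0.5499, 0.1218, 0.0632]
orientation: [-0.684, 0.685, -0.177, 0.177]
wrist_force: [-0.0, 0.5, -0.2]
finger_gap: 0.0109
shift [ 0.6  8.5 -1. ] spin -0.2
t 16.65 tcp [0.5499 0.1218 0.0632] yaw 61.0 F [-0.   0.5 -0.2] gap 10.9 j6 0.58 tiltz [-0.001 -0.    -1.   ]
```

```bash
python3 -m inch '[[[0,2,0,0],[0,4,0,0],[0,6,0,0],[0,8,0,0],[0,10,0,0],[0,10,0,0]]]'; python3 go.py .5499 .1206 .0547 61.2
```

```text
clock: 17.25
tcp_pos: [0.5504, 0.1217, 0.0547]
orientation: [-0.685, 0.685, -0.177, 0.177]
wrist_force: [-2.6, -0.2, 5.8]
finger_gap: 0.0108
shift [ 0.1  0.  -1.2] spin -0.2
t 17.25 tcp [0.5504 0.1217 0.0547] yaw 60.99 F [-2.6 -0.2  5.8] gap 10.8 j6 0.58 tiltz [ 0.001 -0.    -1.   ]
```

```bash
python3 -m inch '[[[0,1,0,0],[0,2,0,0],[0,2,0,0]]]'; python3 -m inch '[[[0,0,0,0],[0,0,0,0],[0,-2,0,0],[0,-2,0,0],[0,-12,0,0],[0,-30,0,0],[0,-60,0,0],[0,-100,0,0],[0,-140,0,0],[0,-140,0,0]]]' 30 30; python3 go.py
```

```text
clock: 17.55
tcp_pos: [0.5505, 0.1217, 0.0546]
orientation: [0.685, -0.684, 0.177, -0.178]
wrist_force: [-7.2, -0.6, 18.5]
finger_gap: 0.0112
clock: 18.55
tcp_pos: [0.5539, 0.122, 0.1987]
orientation: [0.686, -0.683, 0.173, -0.181]
wrist_force: [1.2, 0.7, 0.9]
finger_gap: 0.0302
t 18.55 tcp [0.5539 0.122  0.1987] yaw 60.99 F [1.2 0.7 0.9] gap 30.2 j6 0.58 tiltz [ 0.011  0.001 -1.   ]
```

```bash
python3 go.py .62 .25 .2 61.2; python3 -m inch '[[[100,0,-20,0],[150,0,-20,0],[150,0,-20,0],[150,0,-20,0],[150,0,-20,0]]]' 0 30; python3 go.py; python3 - <<'E'
from h import *
im=env.read_camera("scene"); cv2.imwrite("pics/scene14.png",im);crop(im,310,130,410,220,7,"pics/s14.png")
im=env.read_camera("top"); cv2.imwrite("pics/top14.png",im)
E
```

```text
shift [ -4.2  -0.5 144. ] spin -0.2
t 18.55 tcp [0.5539 0.122  0.1987] yaw 60.99 F [1.2 0.7 0.9] gap 30.2 j6 0.58 tiltz [ 0.011  0.001 -1.   ]
clock: 19.05
tcp_pos: [0.672, 0.0304, 0.1902]
orientation: [-0.684, 0.685, -0.179, 0.177]
wrist_force: [-0.3, 0.6, 0.7]
finger_gap: 0.0002
t 19.05 tcp [0.672  0.0304 0.1902] yaw 60.88 F [-0.3  0.6  0.7] gap 0.2 j6 0.43 tiltz [-0.002  0.    -1.   ]
```

View pics/s14.png

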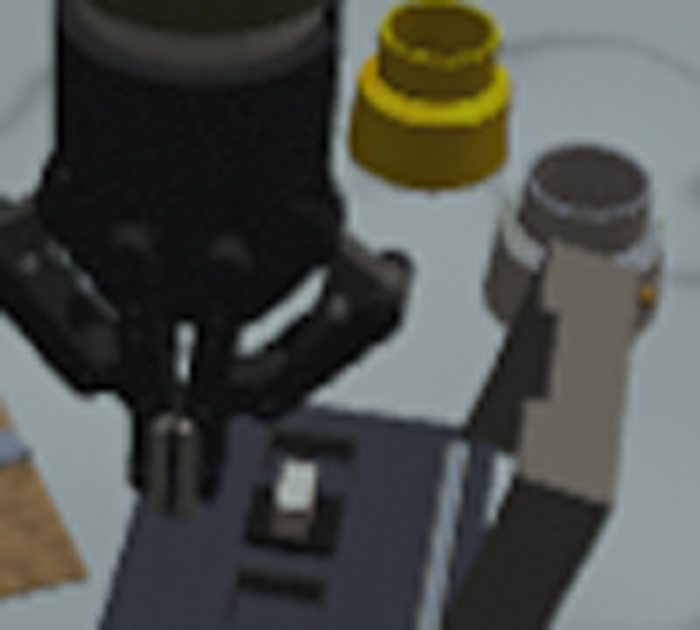

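View pics/top14.png

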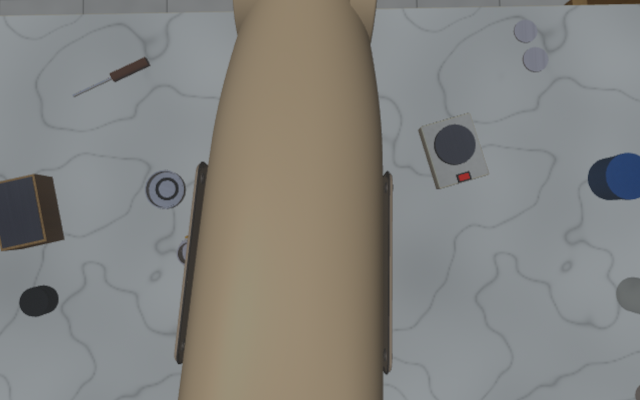

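View pics/scene14.png

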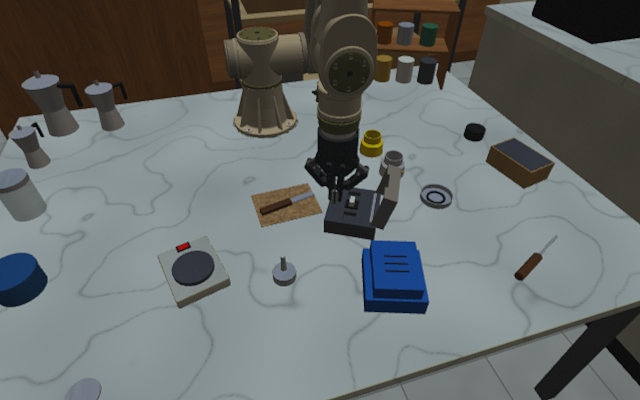

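```bash
python3 go.py .62 .25 .19 61.2
```

```text
shift [-150.2    1.7  166.1] spin -0.2
t 19.15 tcp [0.6708 0.032  0.1916] yaw 61.01 F [-0.2 -0.3  0.4] gap -0.1 j6 0.43 tiltz [-0.001  0.    -1.   ]
```

```bash
python3 -m inch '[[[-150,0,166,0],[-150,0,166,0],[-150,0,166,0],[-150,0,166,0],[-150,0,166,0],[-150,0,166,0],[-150,0,170,0],[-150,35,170,0],[-150,60,170,0],[-150,60,170,0]]]'; python3 go.py; python3 - <<'E'
from h import *
im=env.read_camera("scene"); crop(im,310,110,430,230,5,"pics/s15.png")
E
```

```text
clock: 20.15
tcp_pos: [0.6206, 0.2509, 0.1281]
orientation: [-0.683, 0.686, -0.18, 0.175]
wrist_force: [-0.8, -0.1, -0.9]
finger_gap: -0.0001
t 20.15 tcp [0.6206 0.2509 0.1281] yaw 60.9 F [-0.8 -0.1 -0.9] gap -0.1 j6 0.77 tiltz [-0.007 -0.002 -1.   ]
```

View pics/s15.png

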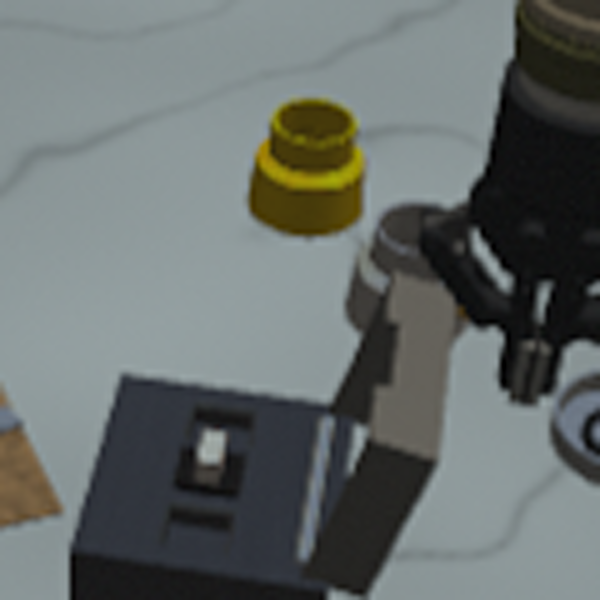

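```bash
python3 -m inch '[[[0,0,-15,0],[0,0,-30,0],[0,0,-40,0],[0,0,-50,0],[0,0,-60,0],[0,-1,-70,0],[0,0,-80,0],[0,2,-90,0],[0,2,-90,0]]]'; python3 go.py; python3 - <<'E'
from h import *
im=env.read_camera("scene"); crop(im,310,110,430,230,5,"pics/s16.png")
E
```

```text
clock: 21.1
tcp_pos: [0.5846, 0.1778, 0.1431]
orientation: [0.69, -0.68, 0.171, -0.182]
wrist_force: [-11.6, 9.2, 51.3]
finger_gap: -0.0005
t 21.1 tcp [0.5846 0.1778 0.1431] yaw 61.09 F [-11.6   9.2  51.3] gap -0.5 j6 0.67 tiltz [ 0.019  0.01  -1.   ]
```

View pics/s16.png

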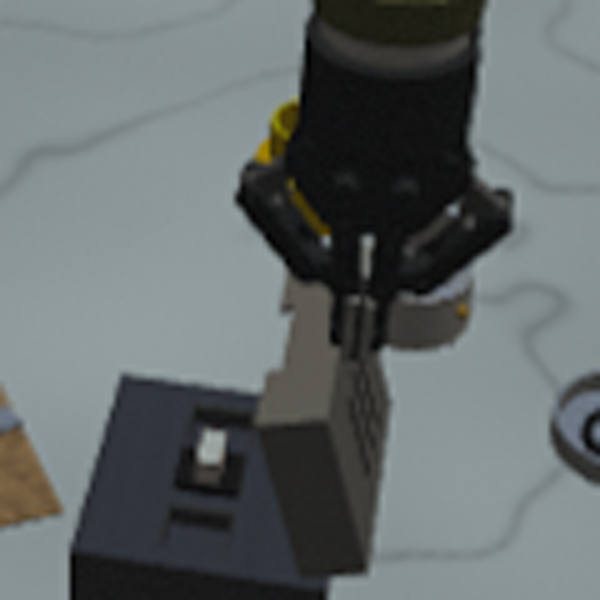

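The wrist force is high: the gripper's left knuckle (crop 310,260) is bearing on the hood's edge. I back off, then turn the gripper so that the knuckles lie along the hood.

```bash
python3 -m inch '[[[0,-15,-90,0],[0,-30,-90,0],[0,-30,-80,0],[0,-40,-60,0]]]'; python3 go.py; python3 - <<'E'
from h import *
im=env.read_camera("scene"); crop(im,310,110,430,230,5,"pics/s17.png")
E
```

```text
clock: 21.55
tcp_pos: [0.5498, 0.1198, 0.171]
orientation: [-0.684, 0.684, -0.178, 0.179]
wrist_force: [0.6, 0.2, 0.5]
finger_gap: 0.0
t 21.55 tcp [0.5498 0.1198 0.171 ] yaw 60.74 F [0.6 0.2 0.5] gap 0.0 j6 0.58 tiltz [ 0.001 -0.001 -1.   ]
```

View pics/s17.png

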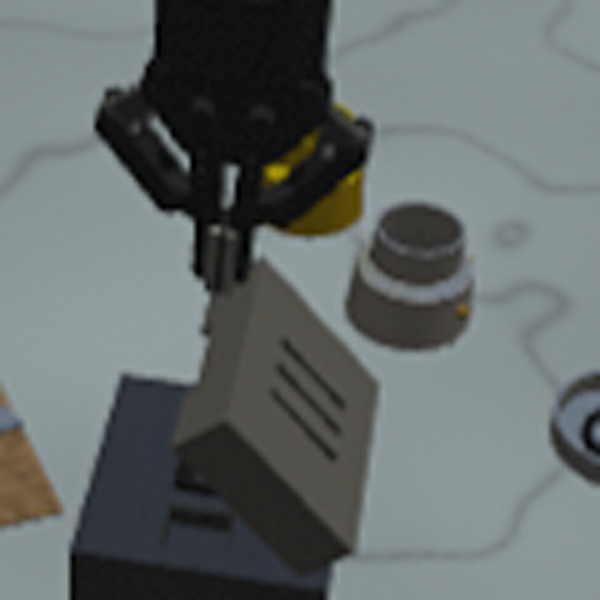

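```bash
python3 -m inch '[[[0,0,20,0],[0,0,38,0],[0,15,38,0],[0,30,36,0],[0,38,30,0],[0,46,22,0],[0,54,14,0],[0,60,8,0],[0,60,8,0]]]'; python3 go.py; python3 - <<'E'
from h import *
im=env.read_camera("scene"); crop(im,310,110,430,230,5,"pics/s18.png")
E
```

```text
clock: 22.5
tcp_pos: [0.5532, 0.1276, 0.1091]
orientation: [-0.684, 0.685, -0.178, 0.177]
wrist_force: [-0.2, 0.7, -0.2]
finger_gap: -0.0004
t 22.5 tcp [0.5532 0.1276 0.1091] yaw 60.91 F [-0.2  0.7 -0.2] gap -0.4 j6 0.59 tiltz [-0.001 -0.    -1.   ]
```

View pics/s18.png

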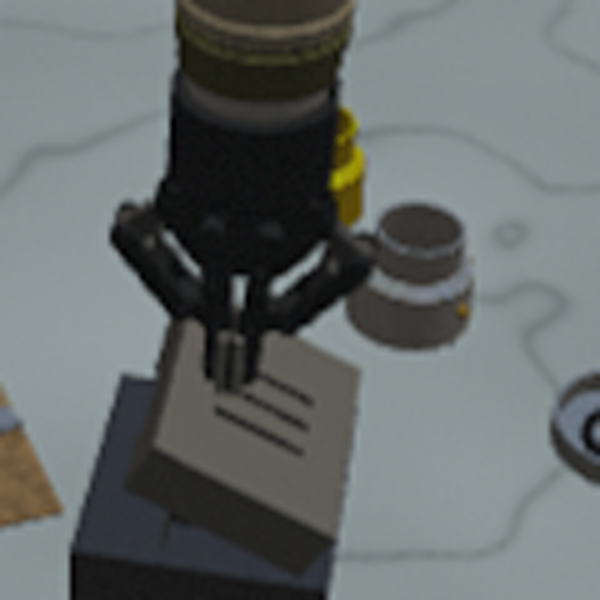

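```bash
python3 -m inch '[[[0,6,-5,0],[0,12,-10,0],[0,18,-15,0],[0,24,-20,0],[0,28,-24,0],[0,31,-26,0],[0,31,-26,0],[0,31,-26,0]]]'; python3 go.py; python3 - <<'E'
from h import *
im=env.read_camera("scene"); crop(im,310,110,430,230,5,"pics/s19.png")
E
```

```text
clock: 23.35
tcp_pos: [0.5413, 0.1059, 0.079]
orientation: [-0.685, 0.685, -0.177, 0.177]
wrist_force: [-2.0, -0.1, 3.7]
finger_gap: 0.0003
t 23.35 tcp [0.5413 0.1059 0.079 ] yaw 60.99 F [-2.  -0.1  3.7] gap 0.3 j6 0.55 tiltz [-0. -0. -1.]
```

View pics/s19.png

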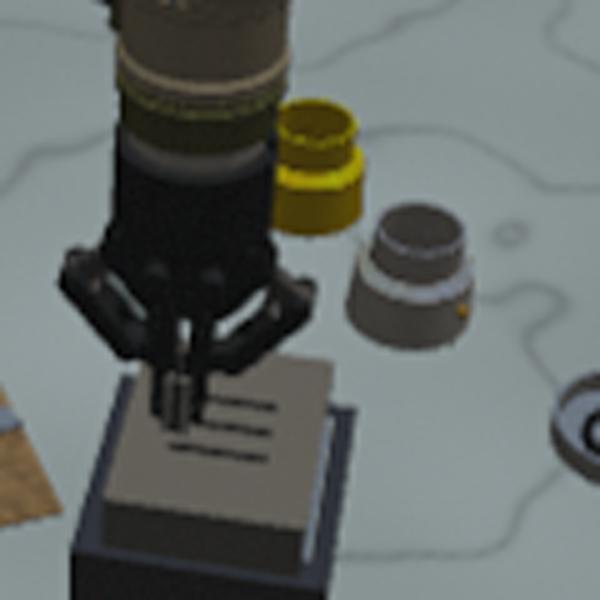

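Hood looks shut. I press a little more to seat it, then rise and check.

```bash
python3 -m inch '[[[0,1,0,0],[0,2,0,0],[0,2,0,0],[0,2,0,0]]]'; python3 -m inch '[[[0,-10,0,0],[0,-40,0,0],[0,-80,0,0],[0,-120,0,0],[0,-120,0,0]]]' 85 30; python3 go.py; python3 - <<'E'
from h import *
im=env.read_camera("scene"); crop(im,310,110,430,230,6,"pics/s20.png")
im=env.read_camera("top"); crop(im,120,120,320,340,2.7,"pics/t20.png")
E
```

```text
clock: 23.8
tcp_pos: [0.5415, 0.106, 0.0789]
orientation: [-0.685, 0.685, -0.177, 0.177]
wrist_force: [-7.4, -0.1, 17.6]
finger_gap: 0.0002
clock: 24.3
tcp_pos: [0.5452, 0.1061, 0.2028]
orientation: [0.686, -0.684, 0.174, -0.181]
wrist_force: [-0.2, 0.1, 0.0]
finger_gap: 0.0726
t 24.3 tcp [0.5452 0.1061 0.2028] yaw 61.0 F [-0.2  0.1  0. ] gap 72.6 j6 0.55 tiltz [ 0.01  0.   -1.  ]
```

View pics/s20.png

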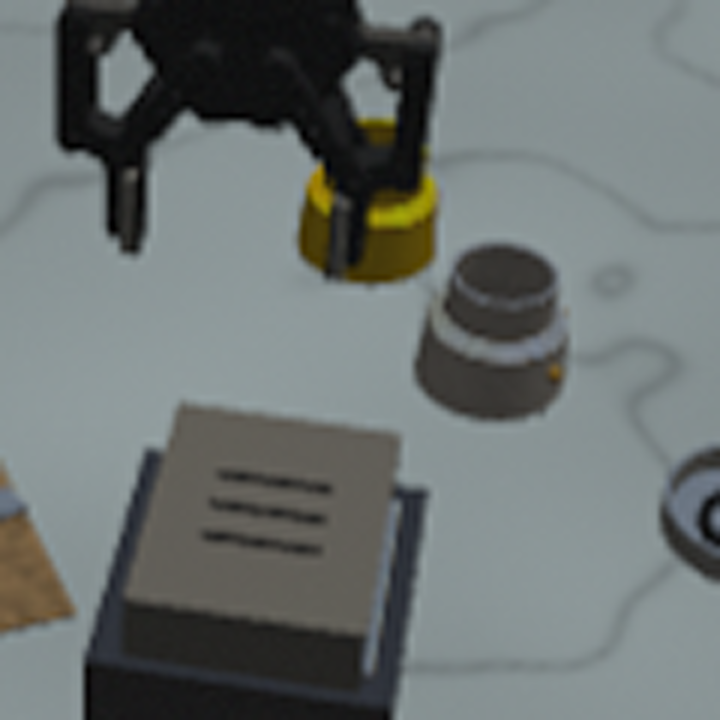

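View pics/t20.png

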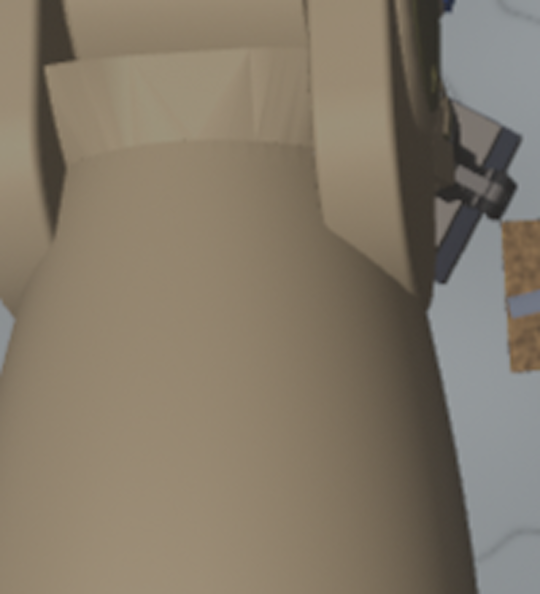

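```bash
python3 - <<'E'
from fit import *
print(w("top",*C("top",[(178,324)],140,160,3.5)[0][1:],.064), w("scene",*C("scene",[(505,271)],310,110,6)[0][1:],.064))
im=cv2.imread("pics/top0.png"); sc=env.read_camera("scene")
def circ(n,c,r,z): return np.array([px(n,[c[0]+r*np.cos(t),c[1]+r*np.sin(t),z]) for t in np.linspace(0,6.3,60)])
def ov(n,im,c,x0,y0,x1,y1,s,fn):
    o=cv2.resize(im[y0:y1,x0:x1],None,fx=s,fy=s,interpolation=cv2.INTER_CUBIC)
    for r,z,col in ((.027,.064,(0,0,255)),(.038,0,(0,255,0)),(.035,.036,(255,0,255))):
        p=((circ(n,c,r,z)+.5-[x0,y0])*s).astype(int); cv2.polylines(o,[p],True,col,1)
    cv2.imwrite(fn,o)
c=(w("top",*C("top",[(178,324)],140,160,3.5)[0][1:],.064)+w("scene",*C("scene",[(505,271)],310,110,6)[0][1:],.064))/2
ov("top",im,c,165,225,225,280,9,"pics/m1.png"); ov("scene",sc,c,365,140,425,190,9,"pics/m2.png"); print(c)
E
```

```text
[0.40577397 0.30450484 0.064     ] [0.40372289 0.30610813 0.064     ]
[0.40474843 0.30530649 0.064     ]
```

View pics/m1.png

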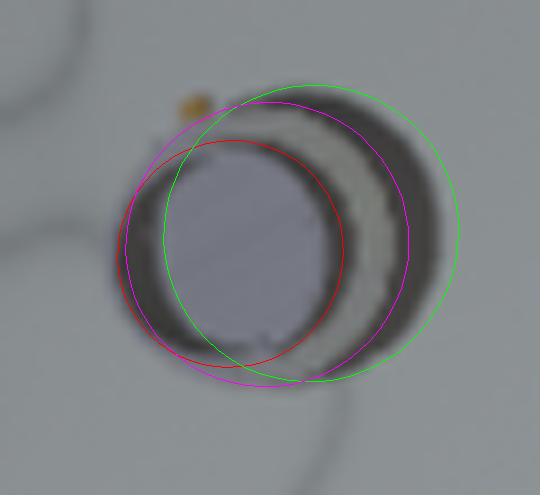

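View pics/m2.png

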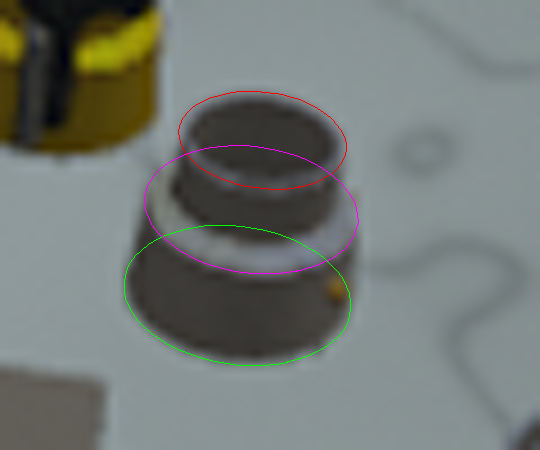

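```bash
python3 go.py .4045 .3055 .14 90; python3 - <<'E'
from fit import *
for q in [(574,223)]: print(w("top",*C("top",[q],340,100,5)[0][1:],.042))
print("housing",fit(C("top",[(403,143),(650,66),(745,372),(497,440)],340,100,5),[(.075,.06,.03),(.075,-.06,.03),(-.075,-.06,.03),(-.075,.06,.03)],[.56,-.3,.2]))
E
```

```text
shift [-216.7   56.4  108. ] spin -29.0
t 24.45 tcp [0.5416 0.106  0.1965] yaw 60.99 F [-0.6 -0.1 -0.6] gap 84.7 j6 0.55 tiltz [-0. -0. -1.]
[ 0.63262375 -0.28322739  0.042     ]
housing (array([ 0.62042024, -0.28685914,  0.26232354]), np.float64(1.6975973801058615))
```

```bash
python3 -m inch '[[[-217,0,108,-29],[-217,0,108,-29],[-217,0,108,-29],[-217,0,108,-29],[-217,0,108,-29],[-217,0,108,-29],[-217,30,108,-29],[-217,56,108,-29],[-217,56,108,-29]]]' 85.4 30; python3 go.py .4045 .3055 .14 90; python3 - <<'E'
from h import *
im=env.read_camera("scene"); crop(im,330,90,430,190,6,"pics/s21.png")
E
```

```text
clock: 25.35
tcp_pos: [0.4012, 0.3036, 0.1362]
orientation: [-0.705, 0.709, -0.003, -0.003]
wrist_force: [-0.3, -0.3, -0.2]
finger_gap: 0.0856
shift [ 3.3 -3.8  1.9] spin -0.0
t 25.35 tcp [0.4012 0.3036 0.1362] yaw 89.98 F [-0.3 -0.3 -0.2] gap 85.6 j6 0.49 tiltz [-0.008 -0.005 -1.   ]
```

View pics/s21.png

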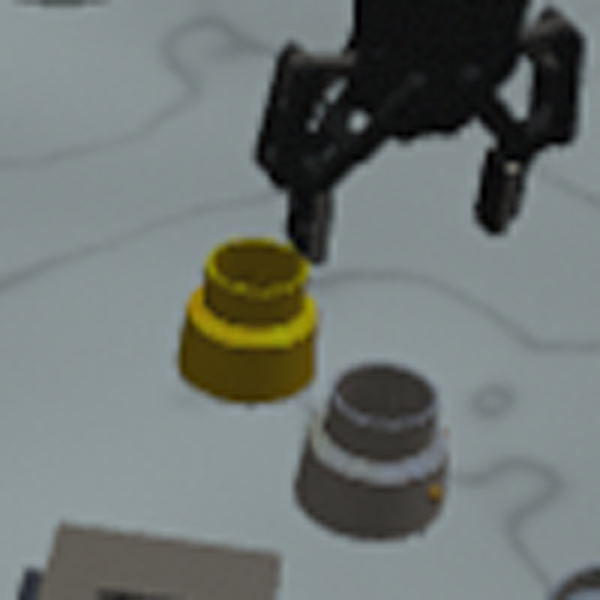

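```bash
python3 - <<'E'
from fit import *
print("yellow",w("scene",372.7,134.7,.064))
E
python3 -m inch '[[[3,20,0.5,0],[3,40,0.5,0],[3,56,0.5,0],[3,56,0.5,0],[3,56,0.5,0]]]'; python3 go.py .4045 .3055 .043 90; python3 - <<'E'
from h import *
im=env.read_camera("scene"); crop(im,350,110,430,190,7,"pics/s22.png")
E
```

```text
yellow [0.28749863 0.28805896 0.064     ]
clock: 25.9
tcp_pos: [0.4079, 0.306, 0.0856]
orientation: [-0.707, 0.707, -0.0, 0.0]
wrist_force: [-0.7, 0.5, 0.6]
finger_gap: 0.0852
shift [-3.4 42.6 -0.5] spin -0.0
t 25.9 tcp [0.4079 0.306  0.0856] yaw 89.95 F [-0.7  0.5  0.6] gap 85.2 j6 0.49 tiltz [ 0. -0. -1.]
```

View pics/s22.png

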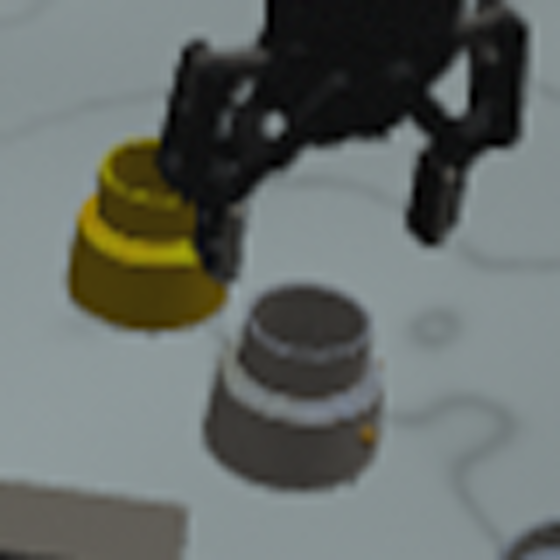

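```bash
python3 - <<'E'
from fit import *
for X in [(.4079,.306,.098),(.4079,.306-.047,.098),(.4079,.306+.047,.098),(.4047,.3053,.064)]:
    u,v=px("scene",X); print((u+.5-350)*7,(v+.5-110)*7)
E
```

```text
324.89488943786614 254.8845164009782
219.00738238219162 273.69738787492025
428.86944111750665 236.41151678373984
308.97437985212974 318.3944259929893
```

```bash
python3 -m inch '[[[-3.4,12,-1,0],[-3.4,24,-1,0],[-3.4,34,-1,0],[-3.4,41,-1,0],[-3.4,41,-1,0],[-3.4,41,-1,0]]]'; python3 go.py .4045 .3055 .043 90; python3 -m inch '[[[0,0,0,0],[0,0,0,0],[0,0,0,0],[0,0,0,0],[0,0,0,0],[0,0,0,0]]]' 40 40; python3 go.py
```

```text
clock: 26.55
tcp_pos: [0.4038, 0.3052, 0.0437]
orientation: [-0.707, 0.707, -0.0, -0.0]
wrist_force: [0.1, 0.1, -0.0]
finger_gap: 0.0855
shift [0.7 0.7 0.3] spin -0.0
t 26.55 tcp [0.4038 0.3052 0.0437] yaw 89.99 F [ 0.1  0.1 -0. ] gap 85.5 j6 0.49 tiltz [-0. -0. -1.]
clock: 27.15
tcp_pos: [0.4043, 0.3057, 0.045]
orientation: [0.707, -0.707, -0.0, -0.0]
wrist_force: [-1.4, -1.0, 5.4]
finger_gap: 0.0559
t 27.15 tcp [0.4043 0.3057 0.045 ] yaw 90.0 F [-1.4 -1.   5.4] gap 55.9 j6 0.49 tiltz [ 0.001  0.001 -1.   ]
```

```bash
python3 -m inch '[[[0,0,0,0],[0,-5,0,0],[0,-15,0,0],[0,-25,0,0],[0,-25,0,0]]]' 40 50; python3 go.py; python3 - <<'E'
from h import *
im=env.read_camera("scene"); crop(im,340,100,430,190,7,"pics/s23.png")
E
```

```text
clock: 27.65
tcp_pos: [0.405, 0.3058, 0.0707]
orientation: [0.708, -0.707, -0.001, -0.001]
wrist_force: [0.6, -0.0, -2.3]
finger_gap: 0.0553
t 27.65 tcp [0.405  0.3058 0.0707] yaw 89.99 F [ 0.6 -0.  -2.3] gap 55.3 j6 0.49 tiltz [ 0.003  0.001 -1.   ]
```

View pics/s23.png

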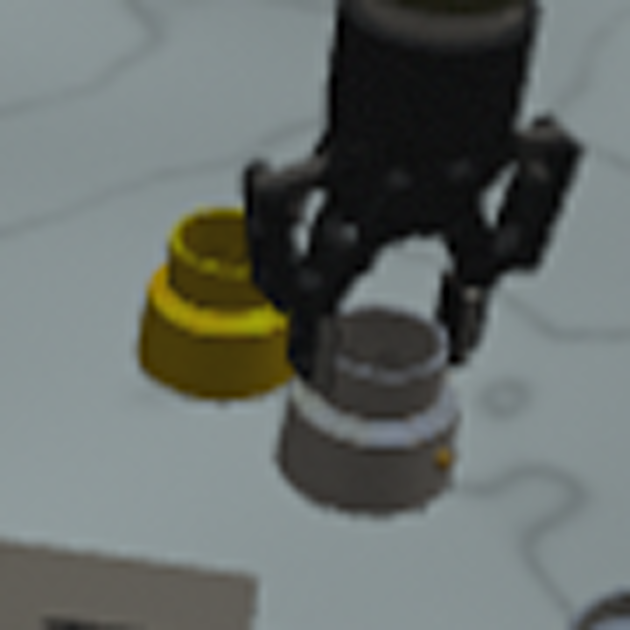

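```bash
python3 -m inch '[[[0,-30,0,0],[0,-75,0,0],[0,-120,0,0],[0,-140,0,0],[0,-140,0,0]]]'; python3 go.py .632 -.284 .21 90; python3 - <<'E'
from fit import *
im=env.read_camera("scene"); x0,y0,s=150,225,7
o=cv2.resize(im[y0:y0+85,x0:x0+90],None,fx=s,fy=s,interpolation=cv2.INTER_CUBIC)
c=(.632,-.284)
for r,z,col in ((.046,.042,(0,0,255)),(.046,.030,(0,255,0))):
    p=np.array([px("scene",[c[0]+r*np.cos(t),c[1]+r*np.sin(t),z]) for t in np.linspace(0,6.3,60)]); cv2.polylines(o,[((p+.5-[x0,y0])*s).astype(int)],True,col,1)
cv2.imwrite("pics/h1.png",o)
E
```

```text
clock: 28.2
tcp_pos: [0.4057, 0.3062, 0.2122]
orientation: [0.708, -0.706, -0.002, -0.002]
wrist_force: [0.4, 0.3, -2.4]
finger_gap: 0.055
shift [ 226.4    1.7 -590.2] spin -0.0
t 28.2 tcp [0.4057 0.3062 0.2122] yaw 89.99 F [ 0.4  0.3 -2.4] gap 55.0 j6 0.49 tiltz [ 0.006  0.003 -1.   ]
```

View pics/h1.png

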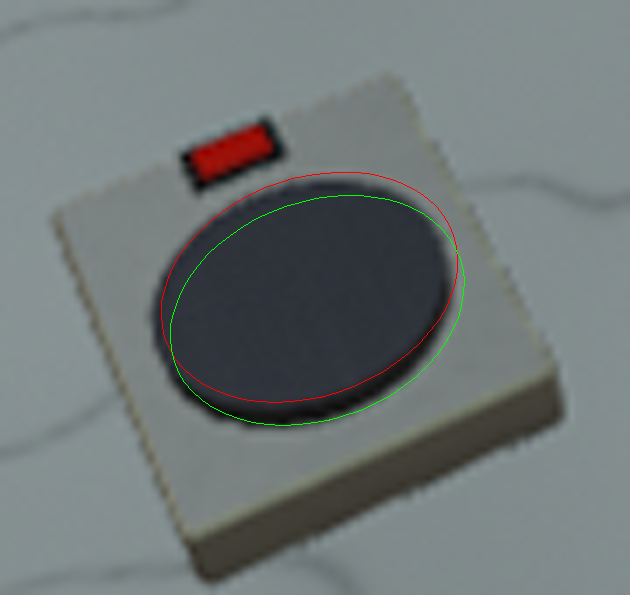

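```bash
python3 -m inch '[[[15,0,-40,0],[30,0,-80,0],[46,0,-120,0],[61,0,-160,0],[77,0,-200,0],[92,0,-240,0],[107,0,-280,0],[123,0,-320,0],[138,0,-360,0],[138,0,-360,0]]]'; python3 go.py .633 -.2855 .21 90
```

```text
clock: 29.25
tcp_pos: [0.5425, -0.0595, 0.2058]
orientation: [-0.707, 0.707, -0.003, 0.001]
wrist_force: [-0.1, 0.8, -2.1]
finger_gap: 0.0549
shift [  91.9   -4.2 -225.5] spin -0.4
t 29.25 tcp [ 0.5425 -0.0595  0.2058] yaw 89.65 F [-0.1  0.8 -2.1] gap 54.9 j6 -0.25 tiltz [-0.003 -0.001 -1.   ]
```

```bash
python3 -m inch '[[[16,0,-40,0],[33,0,-80,0],[49,0,-120,0],[65,0,-160,0],[82,0,-200,0],[92,0,-226,0],[92,0,-226,0],[92,0,-226,0]]]'; python3 go.py .633 -.2855 .10 90; python3 - <<'E'
from h import *
im=env.read_camera("scene"); crop(im,120,170,250,310,4.2,"pics/s24.png")
E
```

```text
clock: 30.05
tcp_pos: [0.6327, -0.2804, 0.2057]
orientation: [0.708, -0.706, 0.002, 0.001]
wrist_force: [-0.6, 0.1, -1.9]
finger_gap: 0.0553
shift [  0.8 105.7  -5.4] spin -0.1
t 30.05 tcp [ 0.6327 -0.2804  0.2057] yaw 89.94 F [-0.6  0.1 -1.9] gap 55.3 j6 -0.53 tiltz [-0.004  0.003 -1.   ]
```

View pics/s24.png

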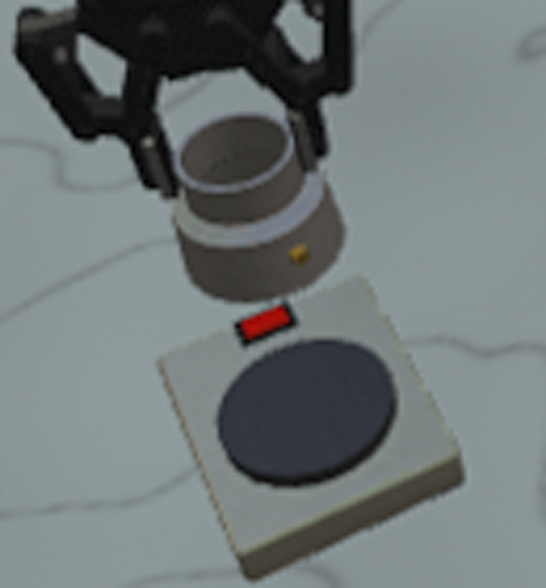

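```bash
python3 -m inch '[[[0,30,-3,0],[0,60,-4,0],[0,85,-4,0],[0,105,-4,0],[0,108,-4,0],[0,108,-4,0],[0,108,-4,0]]]' 40 60; python3 go.py .633 -.2855 .079 90; python3 - <<'E'
from h import *
im=env.read_camera("scene"); crop(im,120,170,250,310,4.2,"pics/s25.png")
E
```

```text
clock: 30.8
tcp_pos: [0.6344, -0.2845, 0.1024]
orientation: [-0.707, 0.707, 0.001, 0.0]
wrist_force: [0.1, 0.3, -1.0]
finger_gap: 0.0547
shift [-1.5 23.4 -1. ] spin 0.0
t 30.8 tcp [ 0.6344 -0.2845  0.1024] yaw 90.04 F [ 0.1  0.3 -1. ] gap 54.7 j6 -0.54 tiltz [ 0.002 -0.001 -1.   ]
```

View pics/s25.png

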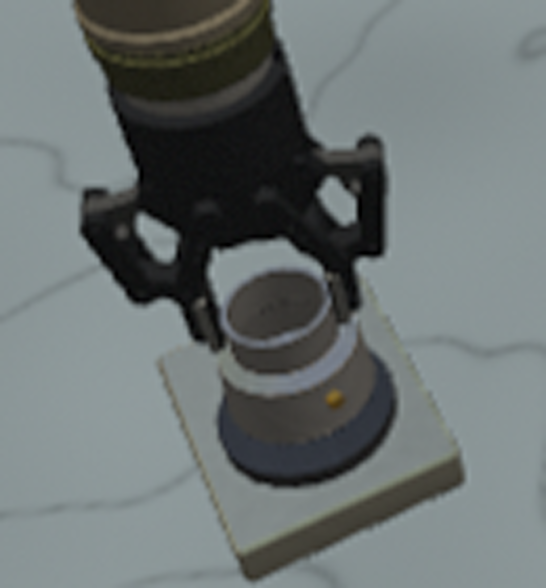

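```bash
python3 -m inch '[[[0,5,0,0],[0,10,0,0],[0,13,0,0],[0,15,0,0],[0,17,0,0],[0,18,0,0]]]'; python3 -m inch '[[[0,2,0,0],[0,4,0,0],[0,6,0,0],[0,6,0,0]]]'
```

```text
clock: 31.45
tcp_pos: [0.6336, -0.285, 0.0835]
orientation: [-0.707, 0.707, -0.0, 0.0]
wrist_force: [-3.3, 0.7, 5.9]
finger_gap: 0.0546
clock: 31.85
tcp_pos: [0.6338, -0.285, 0.0792]
orientation: [-0.707, 0.707, 0.0, 0.001]
wrist_force: [-4.6, 1.3, 11.4]
finger_gap: 0.0548
```

```bash
python3 -m inch '[[[0,1,0,0],[0,2,0,0],[0,2,0,0],[0,2,0,0],[0,2,0,0]]]'; python3 -m inch '[[[0,1,0,0],[0,2,0,0],[0,2,0,0],[0,2,0,0],[0,2,0,0]]]'
```

```text
clock: 32.35
tcp_pos: [0.6339, -0.285, 0.0791]
orientation: [-0.707, 0.708, 0.001, 0.001]
wrist_force: [-7.5, 3.6, 20.4]
finger_gap: 0.0548
clock: 32.85
tcp_pos: [0.6339, -0.2851, 0.079]
orientation: [-0.706, 0.708, 0.001, 0.001]
wrist_force: [-11.5, 4.4, 28.7]
finger_gap: 0.0549
```

```bash
python3 -m inch '[[[0,-2,0,0],[0,-4,0,0],[0,-6,0,0],[0,-8,0,0],[0,-10,0,0],[0,-11.5,0,0],[0,-11.5,0,0],[0,-11.5,0,0]]]'; python3 go.py
```

```text
clock: 33.65
tcp_pos: [0.6339, -0.2851, 0.0845]
orientation: [-0.707, 0.707, 0.0, 0.0]
wrist_force: [-1.8, 0.0, 3.5]
finger_gap: 0.0548
t 33.65 tcp [ 0.6339 -0.2851  0.0845] yaw 89.99 F [-1.8  0.   3.5] gap 54.8 j6 -0.54 tiltz [ 0.001 -0.    -1.   ]
```

```bash
python3 -m inch '[[[0,-1,0,0],[0,-2,0,0],[0,-2.5,0,0],[0,-2.5,0,0]]]'; python3 go.py; python3 -m inch '[[[0,0,0,0],[0,0,0,0],[0,0,0,0],[0,0,0,0],[0,0,0,0],[0,0,0,0],[0,0,0,0],[0,0,0,0]]]' 85.4 30; python3 go.py
```

```text
clock: 34.05
tcp_pos: [0.6339, -0.285, 0.0868]
orientation: [-0.707, 0.707, 0.0, 0.0]
wrist_force: [0.4, -1.6, 1.6]
finger_gap: 0.0548
t 34.05 tcp [ 0.6339 -0.285   0.0868] yaw 89.99 F [ 0.4 -1.6  1.6] gap 54.8 j6 -0.54 tiltz [ 0. -0. -1.]
clock: 34.85
tcp_pos: [0.6337, -0.2849, 0.0869]
orientation: [-0.707, 0.707, -0.0, 0.0]
wrist_force: [-0.5, 1.2, 0.3]
finger_gap: 0.0856
t 34.85 tcp [ 0.6337 -0.2849  0.0869] yaw 89.99 F [-0.5  1.2  0.3] gap 85.6 j6 -0.54 tiltz [ 0. -0. -1.]
```

```bash
python3 - <<'E'
from h import *
im=env.read_camera("scene"); crop(im,120,170,250,310,4.2,"pics/s26.png")
E
```

```text
(no output)
```

View pics/s26.png

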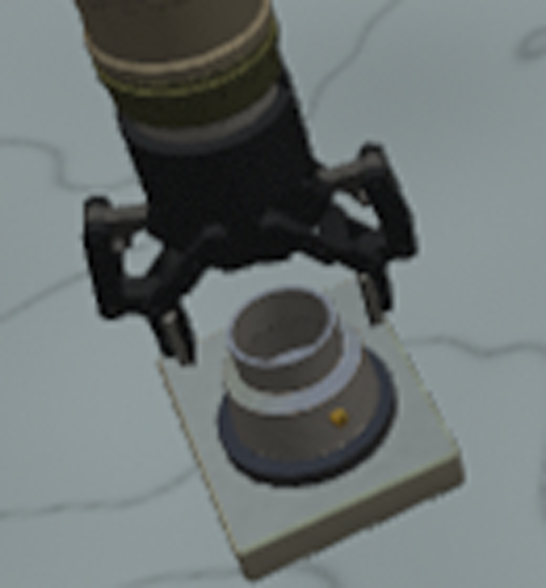

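Released, with the base standing centred. Now straight up and away, clear of the cameras, for a final check.

```bash
python3 -m inch '[[[0,-20,0,0],[0,-50,0,0],[0,-90,0,0],[0,-130,0,0],[0,-160,0,0],[0,-160,0,0]]]'; python3 -m inch '[[[-40,0,0,0],[-80,0,0,0],[-120,0,0,0],[-160,0,0,0],[-200,0,0,0],[-230,0,0,0],[-230,0,0,0],[-230,0,0,0]]]'; python3 go.py; python3 - <<'E'
from h import *
im=env.read_camera("scene"); cv2.imwrite("pics/scene27.png",im); crop(im,140,120,400,310,3,"pics/s27.png")
im=env.read_camera("top"); cv2.imwrite("pics/top27.png",im)
E
```

```text
clock: 35.5
tcp_pos: [0.6356, -0.286, 0.2531]
orientation: [-0.705, 0.709, 0.003, 0.003]
wrist_force: [0.3, -0.1, 1.4]
finger_gap: 0.085
clock: 36.3
tcp_pos: [0.4034, -0.285, 0.2469]
orientation: [-0.707, 0.707, -0.0, 0.001]
wrist_force: [0.7, 0.5, -0.0]
finger_gap: 0.0851
t 36.3 tcp [ 0.4034 -0.285   0.2469] yaw 89.92 F [ 0.7  0.5 -0. ] gap 85.1 j6 -0.78 tiltz [ 0.001 -0.    -1.   ]
```

View pics/s27.png

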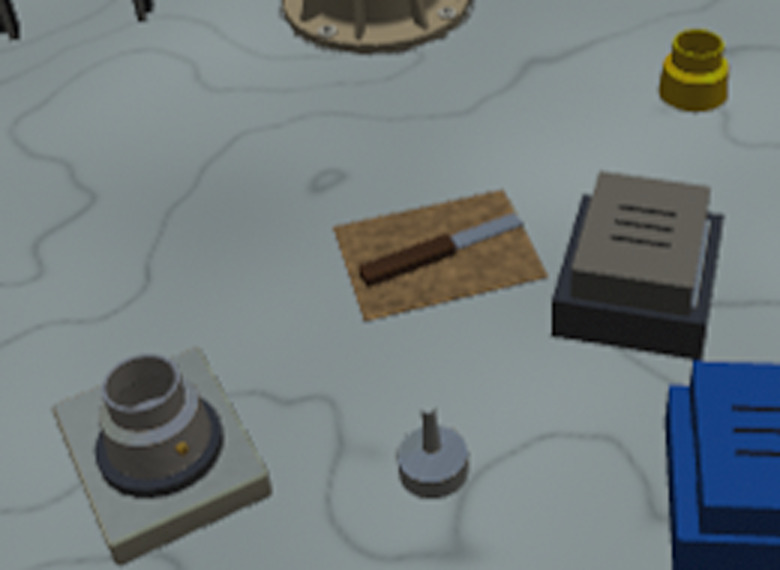

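View pics/top27.png

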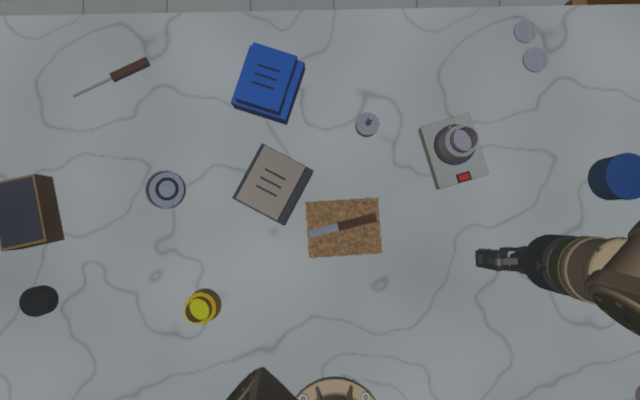

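```bash
python3 - <<'E'
from fit import *
for n,(x0,y0,x1,y1) in {"top":(228,140,318,228),"scene":(320,172,385,238)}.items():
    k="top" if n=="top" else "scene"
    a=cv2.imread(f"pics/{k}0.png")[y0:y1,x0:x1].astype(float);b=cv2.imread(f"pics/{k}27.png")[y0:y1,x0:x1].astype(float)
    print(n,np.abs(a-b).mean(), np.abs(a-b).max())
E
```

```text
top 0.6382575757575758 18.0
scene 1.7662004662004662 102.0
```

```bash
python3 - <<'E'
from workcell import env
print(env.hand_in())
E
```

```text
the job is handed in; nothing more can be done
None
```

The job is handed in at about 36 s of the 210 s allowed; the hand-in reports no verdict.

**What I did**
- I levered the hood up with the blade, pushed it wide open (about 1.75 rad, judged by eye), and laid the blade back on the mat.
- I pushed the only plug I found into the middle socket. It stopped at the home depth, and I pressed it with 18 N.
- I shut the hood with closed fingers and pressed it down at its shut height with 18 N.
- I set the moka base on the pad and pressed until it stopped, 8 mm down, with 29 N. I then let it rise, released it and moved away.

**Last checks**
- **Hood:** the box region in the final top picture matches the start picture (mean difference 0.6 grey levels). The scene view differed more (mean 1.8, maximum 102). I put that down to the moka base having left the edge of the crop, but did not test it.
- **Blade, base and bystanders:** the blade lies on the mat, and the base stands upright and central on the raised pad. The funnel, dish and gasket look unmoved.
- **Plug:** it looked flush when I last saw it, before the hood closed over it.

**What went wrong or disagreed**
- On the first try at shutting the hood, the gripper's knuckle bore on the hood's edge and the wrist read about 51 N. I stopped and backed off. If that counts as the gripper's body pressing with over 40 N, the run has failed.
- While backing off I also carried the gripper the wrong way and swung the hood partly shut, with no force showing afterwards.
- The two cameras disagreed by about 3 mm in y. I used values between them and corrected by touch.

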